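Sort the returned sanitiser pumps by spring strength

ROBOT

A 7-joint arm with a two-finger parallel gripper is mounted at the origin on the work surface. World frame = base frame: x ahead of the robot, y to its left, z up, the work surface at z = 0. Lengths are in m, angles in rad, forces in N, time in s.
With the tool pointing down it reaches from about 0.4 to 0.875 m from the base axis. Payload 19.3 kg.
Tool frame: the origin (TCP) lies between the finger pads; the fingertips stand 17 mm ahead of it and the grasp point (between the pads) lies 2 mm behind it; z points along the fingers, x is the direction in which the jaws open and shut, and the axes are right-handed (so a half turn about z gives the same grasp; the last joint's range is limited). The gripper opens to 85 mm and grips with 20 to 120 N. Pads are 22 mm wide; open, the fingers measure 114 mm over their backs; the gripper's body (76 mm by 85 mm) begins 54 mm behind the grasp point. The pads swing forward as they close: fully open they stand 13 mm farther back than shut.
Start: joints at [-1.176, 0.521, -0.036, 1.599, 0.021, 1.021, -0.113], TCP at [0.28, 0.559, 0.248] pointing down, gripper open.
Joint ranges: [-2.91, 2.91], [-0.3, 2.13], [-1.5, 1.42], [0.17, 2.43], [-1.26, 4.41], [0.16, 1.93], [-2.52, 2.52]. Speed limits (rad/s): [1.89, 1.89, 2.39, 2.39, 3.01, 3.01, 3.01].

INTERFACE

Orientations are given as [roll, pitch, yaw] about the fixed x, y, z axes, in that order (R = Rz(yaw) Ry(pitch) Rx(roll)).
In Python, from workcell import bot gives the robot as it stands. The module is installed in compiled form; this text tells all that it offers.
- The arm moves only by the tool arm_command, never from a script. Its argument "targets" is a list of rows, each a list of 6 numbers: the shift along the tool's x, y, z in mm, then the turn, a rotation vector about the tool's x, y, z in degrees. In form: [[x, y, z, wx, wy, wz], ...]. A call has 1 to 8 rows; each row shifts and turns the pose as measured when the row begins, along the tool's axes as they then stand; what a row does not reach is not made up. A row lasts 1/10 s, in which the tool goes at most 50 mm and 8.59 degrees, less where a joint would pass 70% of its speed; a pose out of reach is approached as far as the arm can. A call is refused whole if a number of a shift passes 50 or a number of a turn 8.59, either way. A call with a gripper value outside its range is refused whole. "grip" is the opening in per cent of the stroke, from 0 (shut) to 100 (fully open), set as the call begins (left out, the last holds). The fingers move at their own pace and stop on an object; "grip_force" is the grip in N (left out, the last holds). Time passes only in rows, so rows that do not move let the fingers close. It gives the time, the measured TCP pose, the force and the opening at its end, in the units of the state.
- bot.observe(): the state, without advancing time (a new reading comes with each control period).
- bot.grab_frame(name): name is "scene" or "side" or "wrist"; returns a dict with "color" (400x640x3 uint8, red, green, blue), "depth" (400x640 float32, m along the optical axis (not along the pixel's ray), 0 where there is no reading), "fov_y" (degrees; the focal length in pixels is half the picture's height over the tangent of half this angle, whatever the lens; pixels are square), "cx", "cy" (the principal point, pixels), "R" (3x3) and "t" (3): a world point X has camera coordinates R X + t; the wrist camera has in their place "hand_eye" (4x4, takes a point from camera to tool coordinates, whose origin is the TCP and whose axes are the tool frame's). Camera axes: x right, y down, z forward; pixel columns grow to the right and rows downward; lengths in m; the calibration is good to about 2 mm. A picture is of the moment at which its call begins: read the wrist's pose just before it.
- bot.job_done(): hands the job in, once; it reports no verdict.
The state is a dict: "clock": time; "qpos": joint angles; "qd": joint speeds; "joint_efforts": joint torques, N m; "position": TCP position; "tool_rot": TCP orientation; "force": force on the tool from outside, world axes, zero at the start; "moment": the same for the moment, N m; "grip_width": finger opening in m.
Only numpy, scipy, OpenCV 4.12 (cv2) and the standard library are available. Lean on these libraries where they do the work, as an engineer would, in place of code of your own. Each camera call takes 0.05 s, during which the arm holds its last target. There are 200 camera calls.

TASK

Three sanitiser pump bottles that look alike stand in the tilted grey rack. Tell them apart by pushing down on the pump heads: stand those that push back strongly upright in the blue bin and those with a weak, worn pump upright in the white bin, and let go of them. Do not shift or tip the other things on the counter.

Things in the scene. Friction and masses are not known exactly. Their poses are not given: they have to be found in the camera images.
- seat_1 (a point): foot centre of the pump bottle that starts in the rack pocket at the rack's -y end. From here the bottle's axis runs up along the pocket's lean (see rack). Bottle: square 46 x 46 mm, 105 mm high, flat sides, 0.25 kg; collar 30 mm wide up to 111 mm; head 33 mm wide, flat top 134 mm up, moves in 13 mm. Which bottles are strong or weak changes from start to start
- seat_2 (a point): foot centre of the pump bottle that starts in the rack pocket in the middle. From here the bottle's axis runs up along the pocket's lean (see rack). Bottle: square 46 x 46 mm, 105 mm high, flat sides, 0.25 kg; collar 30 mm wide up to 111 mm; head 33 mm wide, flat top 134 mm up, moves in 13 mm. Which bottles are strong or weak changes from start to start
- seat_3 (a point): foot centre of the pump bottle that starts in the rack pocket at the rack's +y end. From here the bottle's axis runs up along the pocket's lean (see rack). Bottle: square 46 x 46 mm, 105 mm high, flat sides, 0.25 kg; collar 30 mm wide up to 111 mm; head 33 mm wide, flat top 134 mm up, moves in 13 mm. Which bottles are strong or weak changes from start to start
- rack: fixed grey rack, 276 mm wide along its y; z up. Three pockets 90 mm apart along y, each with a white pump bottle, green band, blue head, spout reaching 32 mm to -x. Pockets lean 0.55 rad: the bottle axis is (-sin 0.55, 0, cos 0.55) in the rack's frame, tops towards the robot; flat sides face the rack's y. The -x wall, on which they lean, reaches 78 mm up the bottles, the others 60 mm (51 mm apart); pull them out along their axis. Origin: on the counter
- bin_blue: blue bin, for strong pumps: fixed empty open box, outside 182 (its x) x 122 (its y) x 52 mm high, walls and floor 6 mm. Origin: centre of its underside, on the counter. Two bottles fit in a row along its x, 50 mm either side of the middle. Strong pump: 5 N to start its head moving, 17 N fully down; weak: 1 N to start, 3 N fully down; none between
- bin_white: white bin, for weak (worn) pumps: fixed empty open box, outside 182 (its x) x 122 (its y) x 52 mm high, walls and floor 6 mm. Origin: centre of its underside, on the counter. Two bottles fit in a row along its x, 50 mm either side of the middle. Strong pump: 5 N to start its head moving, 17 N fully down; weak: 1 N to start, 3 N fully down; none between
- dish: bystander, loose, leave alone: small steel bowl, 100 mm across, 35 mm high, between rack and robot. Origin: centre of its underside
- tape: bystander, loose, leave alone: yellow tape roll, 72 mm across, 24 mm high, lying flat. Origin: centre of its underside
- amber: bystander, loose, leave alone: small amber medicine bottle, 40 mm across, 75 mm high. Origin: centre of its underside
- swabs: bystander, loose, leave alone: clear swab jar, 72 mm across, 100 mm high. Origin: centre of its underside
- wipes: bystander, loose, leave alone: green wipes tub, 90 mm across, 150 mm high. Origin: centre of its underside
- notepad: bystander, loose, leave alone: white pad 80 x 120 x 12 mm at the left. Origin: centre of its underside
There are look-alikes about, which are no part of the job. Of the things that look like the bin_blue, the larger one is meant. What is shaped like the bin_white but yellow is not meant.

How it is judged:
On the way:
1. a pump head has been pressed by the gripper ((contact force between the fingers and head_1_c0 above 0.8 N or contact force between the fingers and head_2_c0 above 0.8 N or contact force between the fingers and head_3_c0 above 0.8 N)), for 0.02 s.
At the end, for the whole second after the job is handed in: Every bottle with a strong pump stands on the floor of the blue bin and every bottle with a weak pump on the floor of the white bin, wholly inside the walls, upright within 0.12 rad, released and staying so (x of pump_1_c0 in the frame of bin_blue between -0.068 and 0.068 m and y of pump_1_c0 in the frame of bin_blue between -0.038 and 0.038 m and height (world z) of each of pump_1_c0, pump_3_c0, pump_2_c0 below 0.0645 m and angle between each of pump_1_c0, pump_3_c0, pump_2_c0's own z axis and vertical below 0.12 rad and x of pump_3_c0 in the frame of bin_blue between -0.068 and 0.068 m and y of pump_3_c0 in the frame of bin_blue between -0.038 and 0.038 m and x of pump_2_c0 in the frame of bin_white between -0.068 and 0.068 m and y of pump_2_c0 in the frame of bin_white between -0.038 and 0.038 m); the robot touches nothing.
It fails at once if a bystander was shifted by more than 30 mm (distance of any of dish, tape, amber, swabs, wipes, notepad from where it was at the start of the episode above 0.03 m).
It fails at once if a bystander was tipped (angle between any of dish, tape, amber, swabs, wipes, notepad's own z axis and vertical above 0.4 rad).
It also fails if it takes over 72 s, if anything falls off the work surface, if the arm or the gripper's body presses on something with over 40 N, if the wrist force passes 120 N, or if a joint passes its speed limit or range.

## Working session

There is one attempt and no reset: what is moved stays moved. The work goes in short steps, Python scripts to look and compute and a tool call to move; the robot and the scene stay as the last step left them, time stands still between calls to the robot, and variables do not carry over. Pictures are saved under pics/ and viewed, about 8 in all and at most 12, crops included, and the job is handed in when it is done.

Besides the shell and the picture viewer there is one more tool, called after "Request:" as a command line: name --pt "numbers of a row" for each row, then --argument value for the rest. arm_command: Moves the arm, as the interface text tells. Its arguments: {"type":"object","properties":{"targets":{"type":"array"},"grip":{"type":"number"},"grip_force":{"type":"number"}},"required":["targets"]}

```bash
mkdir -p pics; ls; cat > h.py <<'E'
import numpy as np,cv2,pickle
from workcell import bot
from scipy.spatial.transform import Rotation as Ro
def grab(n):
    s=bot.observe(); f=bot.grab_frame(n); f['s']=s
    h,w=f['depth'].shape; fl=h/2/np.tan(np.radians(f['fov_y'])/2)
    v,u=np.mgrid[:h,:w]; z=f['depth']
    P=np.stack([(u-f['cx'])/fl*z,(v-f['cy'])/fl*z,z],-1)
    if 'R' in f: W=(P-np.array(f['t']))@np.array(f['R'])
    else:
        H=np.array(f['hand_eye']); T=P@H[:3,:3].T+H[:3,3]
        W=T@Ro.from_euler('xyz',s['tool_rot']).as_matrix().T+np.array(s['position'])
    W[z==0]=np.nan
    return f,W
def save(n,img): cv2.imwrite('pics/'+n+'.png',img[...,::-1])
E
python3 - <<'E'
from h import *
s=bot.observe(); print(s)
for n in['scene','side']:
    f,W=grab(n); save(n,f['color']); pickle.dump((f['color'],W),open(n+'.pkl','wb')); print(n,np.round(-np.array(f['R']).T@np.array(f['t']),3),f['fov_y'])
E
```

```text
pics
{'clock': 0.0, 'qpos': array([-1.17617964,  0.52203901, -0.03632028,  1.60000433,  0.0211891 ,
        1.02111828, -0.1128249 ]), 'qd': array([-1.10871396e-03,  1.34178211e-03, -9.66555956e-04,  3.67621964e-04,
       -1.69988036e-03, -6.33545866e-04,  3.36992297e-05]), 'joint_efforts': array([ 4.63578290e-04, -9.27118993e+01,  1.97959498e+00, -3.69925261e+01,
        1.77575106e-02,  8.25520634e-03,  2.95194525e-05]), 'position': array([0.28004902, 0.55838053, 0.24771154]), 'tool_rot': array([3.14151286e+00, 1.18166660e-03, 1.10593278e+00]), 'force': array([ 0.880996  , -0.76157997,  1.04212574]), 'moment': array([-0.03552133,  0.01581578,  0.01287875]), 'grip_width': 0.08524506263728601}
scene [1.168 0.518 0.927] 48.33114801964792
side [ 0.255 -0.675  0.903] 55.58835861340149
```

View pics/scene.png

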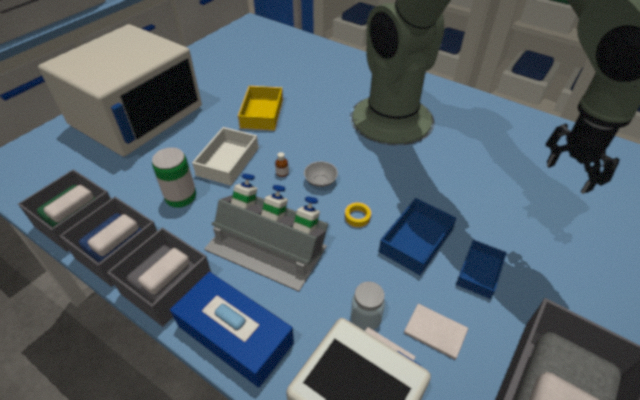

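View pics/side.png

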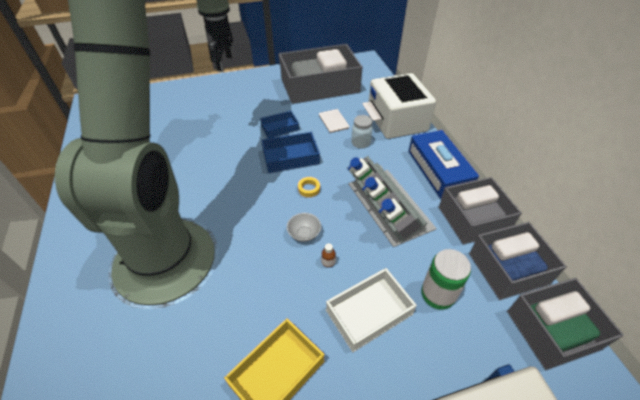

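Scene view: the rack with three pump bottles is at about (268,235), heads at (245,180), (278,192) and (311,205). There are two blue boxes, a larger one at (418,235) and a smaller one at (482,268). The larger is meant. The white box is at (226,155) and the yellow one at (262,107), and the white is meant. The side view agrees: large blue (291,152), small blue (280,124), white (371,308), yellow (276,364).

```bash
cat > m.py <<'E'
from h import *
D={n:pickle.load(open(n+'.pkl','rb')) for n in['scene','side']}
def box(n,r):
    c,W=D[n];x0,y0,x1,y1=r; return c[y0:y1,x0:x1].reshape(-1,3).astype(int),W[y0:y1,x0:x1].reshape(-1,3)
def rect(P): 
    (c,s,a)=cv2.minAreaRect((P[:,:2]*1000).astype(np.float32)); return np.round(c,1),np.round(s,1),round(a,1),len(P)
for nm,rs in {'blue':{'scene':(370,190,465,280),'side':(255,128,328,175)},'white':{'scene':(185,120,265,190),'side':(318,262,422,355)},'smallblue':{'scene':(452,235,512,305)},'yellow':{'scene':(232,80,292,136)}}.items():
    for n,r in rs.items():
        c,P=box(n,r); z=P[:,2]
        k=(z>.044)&(z<.060); print(nm,n,'rim',rect(P[k]),'z95',np.nanpercentile(z,98))
for nm,r in {'dish':(300,158,340,192),'tape':(342,200,375,230),'amber':(272,150,292,180),'swabs':(350,280,388,330),'wipes':(150,145,200,208),'notepad':(402,302,470,360)}.items():
    c,P=box('scene',r); k=P[:,2]>.008; Q=P[k]; print(nm,np.round(np.median(Q,0),3),np.round(np.nanpercentile(Q,[2,98],axis=0),3).tolist())
for n,r in {'scene':(200,165,335,290),'side':(340,150,440,245)}.items():
    c,P=box(n,r); print(n,'rack plate',rect(P[(P[:,2]>.006)&(P[:,2]<.2)]), 'zmax',np.nanmax(P[:,2]))
    b=(c[:,2]>c[:,0]+50)&(P[:,2]>.1); Q=P[b]
    lab=np.zeros(len(Q),np.float32)
    _,L,C=cv2.kmeans(Q.astype(np.float32),3,None,(3,100,1e-6),10,cv2.KMEANS_PP_CENTERS)
    for i in range(3):
        q=Q[L[:,0]==i]; print('head',len(q),np.round(np.median(q,0),4),np.round(np.percentile(q,[5,95],axis=0),3).tolist())
E
python3 m.py
python3 - <<'E'
import cv2
a=cv2.imread('pics/scene.png')[160:300,190:350];b=cv2.imread('pics/side.png')[140:250,335:445]
cv2.imwrite('pics/crop.png',cv2.hconcat([cv2.resize(a,(440,385)),cv2.resize(b,(360,385))]))
E
```

```text
blue scene rim (array([434.3, 310.5]), array([122.7, 187.3]), 88.1, 631) z95 0.051849909602355485
blue side rim (array([431.7, 308.5]), array([128.3, 182.1]), 87.4, 351) z95 0.051941889548334085
white scene rim (array([ 539., -294.]), array([290.4, 124.4]), 14.4, 490) z95 0.13168218203906462
white side rim (array([ 450.1, -316.8]), array([258.1, 123.1]), 14.1, 754) z95 0.05150741953031516
smallblue scene rim (array([0., 0.]), array([0., 0.]), 0.0, 0) z95 0.03676353877868003
yellow scene rim (array([ 279.2, -357.7]), array([283.8, 122.8]), 30.2, 363) z95 0.051565179759905655
dish [ 0.378 -0.033  0.023] [[0.349, -0.068, 0.008], [0.442, 0.023, 0.036]]
tape [0.461 0.145 0.022] [[0.423, 0.11, 0.009], [0.49, 0.177, 0.027]]
amber [ 0.443 -0.129  0.045] [[0.423, -0.147, 0.01], [0.455, -0.116, 0.075]]
swabs [0.717 0.324 0.092] [[0.674, 0.289, 0.014], [0.798, 0.351, 0.138]]
wipes [ 0.692 -0.286  0.105] [[0.584, -0.346, 0.012], [0.723, -0.267, 0.152]]
notepad [0.645 0.461 0.012] [[0.603, 0.405, 0.009], [0.759, 0.519, 0.071]]
scene rack plate (array([633.2, -49.7]), array([479., 399.]), 34.8, 8730) zmax 0.1550765001727791
head 94 [0.5874 0.0833 0.1467] [[0.571, 0.067, 0.129], [0.6, 0.095, 0.153]]
head 82 [ 0.6135 -0.0955  0.1468] [[0.596, -0.108, 0.127], [0.626, -0.083, 0.153]]
head 85 [ 0.6011 -0.0053  0.1469] [[0.585, -0.02, 0.13], [0.614, 0.006, 0.153]]
side rack plate (array([729.5,  25.4]), array([352. , 306.4]), 15.1, 3976) zmax 0.1546037872061968
head 136 [ 0.6054 -0.1021  0.1436] [[0.589, -0.113, 0.127], [0.622, -0.087, 0.152]]
head 117 [0.5788 0.0767 0.1425] [[0.559, 0.065, 0.125], [0.596, 0.092, 0.152]]
head 120 [ 0.593  -0.0128  0.1433] [[0.577, -0.024, 0.126], [0.61, 0.002, 0.152]]
```

View pics/crop.png

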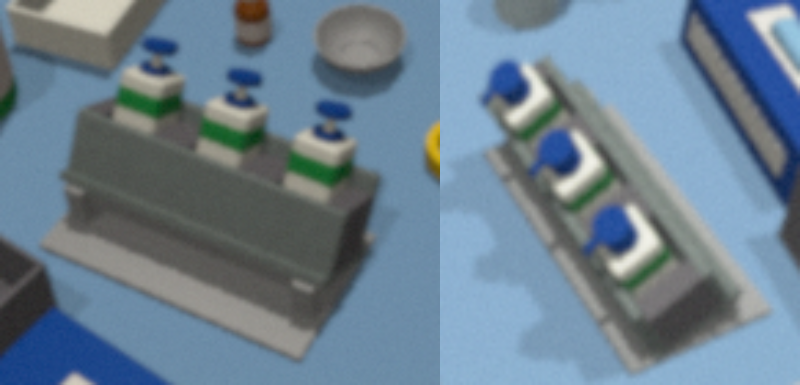

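```bash
cat >> h.py <<'E'
PSI=np.radians(8.3)
def toolR(psi,tilt):
    "tool x = -y of a frame yawed psi; z down, tilted outward (+x) by tilt"
    return Ro.from_matrix(np.c_[[np.sin(psi),-np.cos(psi),0],[-np.cos(psi),-np.sin(psi),0],[0,0,-1]])*Ro.from_euler('x',tilt)
def plan(p,R,smax=42,dmax=8.2,n=None):
    s=bot.observe(); p0=np.array(s['position']);R0=Ro.from_euler('xyz',s['tool_rot'])
    d=np.array(p)-p0; rv=(R0.inv()*R).as_rotvec(degrees=True)
    n=n or int(max(1,np.ceil(np.linalg.norm(d)*1000/smax),np.ceil(np.linalg.norm(rv)/dmax)))
    print('t',round(s['clock'],2),'F',np.round(s['force'],1),'w',round(s['grip_width'],4),'dist',np.round(d*1000,1),'rot',np.round(rv,1),'rows',n,'q',np.round(s['qpos'],2))
    rows=[]
    for i in range(n):
        Ri=R0*Ro.from_rotvec(rv*i/n,degrees=True)
        rows.append([round(float(x),1) for x in (*(Ri.inv().apply(d)*1000/n),*(rv/n))])
    for i in range(0,n,8): print(rows[i:i+8])
E
cat > m2.py <<'E'
from m import *
print('-----')
for n,r in {'scene':(185,120,265,190),'side':(318,262,422,355)}.items():
    c,P=box(n,r); k=(P[:,2]>.044)&(P[:,2]<.058)&(np.hypot(P[:,0]-.44,P[:,1]+.31)<.125)&(np.ptp(c,axis=1)<60); print(rect(P[k]))
E
python3 m2.py | sed -n '/-----/,$p'
python3 -c "
from h import *
plan([.47,.0,.36],toolR(PSI,.2))"
```

```text
-----
(array([ 475.6, -310.4]), array([159.1, 124.8]), 14.2, 311)
(array([ 475.5, -310.5]), array([160.8, 123. ]), 14.1, 543)
t 0.1 F [0.4 0.1 0.2] w 0.0856 dist [ 189.9 -558.5  112.2] rot [  4.6  14.5 144.5] rows 18 q [-1.18  0.52 -0.04  1.6   0.02  1.02 -0.11]
[[-23.0, 23.3, -6.2, 0.3, 0.8, 8.0], [-19.4, 26.3, -6.6, 0.3, 0.8, 8.0], [-15.5, 28.7, -7.0, 0.3, 0.8, 8.0], [-11.2, 30.5, -7.3, 0.3, 0.8, 8.0], [-6.7, 31.8, -7.6, 0.3, 0.8, 8.0], [-2.1, 32.4, -7.8, 0.3, 0.8, 8.0], [2.5, 32.3, -7.9, 0.3, 0.8, 8.0], [7.1, 31.6, -8.0, 0.3, 0.8, 8.0]]
[[11.6, 30.3, -8.0, 0.3, 0.8, 8.0], [15.8, 28.3, -8.0, 0.3, 0.8, 8.0], [19.7, 25.8, -7.8, 0.3, 0.8, 8.0], [23.2, 22.7, -7.6, 0.3, 0.8, 8.0], [26.2, 19.2, -7.4, 0.3, 0.8, 8.0], [28.8, 15.3, -7.1, 0.3, 0.8, 8.0], [30.7, 11.1, -6.7, 0.3, 0.8, 8.0], [32.1, 6.7, -6.3, 0.3, 0.8, 8.0]]
[[32.8, 2.1, -5.9, 0.3, 0.8, 8.0], [32.8, -2.5, -5.4, 0.3, 0.8, 8.0]]
```

Request:
arm_command --pt "-23.0 23.3 -6.2 0.3 0.8 8.0" --pt "-19.4 26.3 -6.6 0.3 0.8 8.0" --pt "-15.5 28.7 -7.0 0.3 0.8 8.0" --pt "-11.2 30.5 -7.3 0.3 0.8 8.0" --pt "-6.7 31.8 -7.6 0.3 0.8 8.0" --pt "-2.1 32.4 -7.8 0.3 0.8 8.0" --pt "2.5 32.3 -7.9 0.3 0.8 8.0" --pt "7.1 31.6 -8.0 0.3 0.8 8.0" --grip 0

```text
clock: 0.9
position: [0.3612, 0.302, 0.2945]
tool_rot: [-3.051, -0.064, -0.052]
force: [1.4, 0.0, 1.1]
grip_width: -0.0003
```

Request:
arm_command --pt "11.6 30.3 -8.0 0.3 0.8 8.0" --pt "15.8 28.3 -8.0 0.3 0.8 8.0" --pt "19.7 25.8 -7.8 0.3 0.8 8.0" --pt "23.2 22.7 -7.6 0.3 0.8 8.0" --pt "26.2 19.2 -7.4 0.3 0.8 8.0" --pt "28.8 15.3 -7.1 0.3 0.8 8.0" --pt "30.7 11.1 -6.7 0.3 0.8 8.0" --pt "32.1 6.7 -6.3 0.3 0.8 8.0"

```text
clock: 1.7
position: [0.4335, 0.0375, 0.3425]
tool_rot: [-2.953, -0.008, -1.222]
force: [-0.1, -0.2, -0.4]
grip_width: 0.0002
```

```bash
sed -i 's/P\[:,0\]-.44,P\[:,1\]+.31)<.125/P[:,0]-.487,P[:,1]+.307)<.122/' m2.py; python3 m2.py | sed -n '/-----/,$p'
python3 -c "
from h import *
plan([.47,.0,.36],toolR(PSI,.2))"
```

```text
-----
(array([ 489.4, -306.7]), array([188.1, 124.4]), 14.4, 458)
(array([ 486.4, -307.7]), array([183.3, 123.1]), 14.1, 736)
t 1.7 F [-0.1 -0.2 -0.4] w 0.0002 dist [ 36.5 -37.5  17.5] rot [ 0.6  1.8 11.5] rows 2 q [-0.8  -0.02  0.59  2.08 -0.01  0.88 -1.42]
[[23.9, -12.2, -6.4, 0.3, 0.9, 5.8], [22.7, -14.6, -6.0, 0.3, 0.9, 5.8]]
```

Request:
arm_command --pt "23.9 -12.2 -6.4 0.3 0.9 5.8" --pt "22.7 -14.6 -6.0 0.3 0.9 5.8" --pt "0 0 0 0 0 0"

```text
clock: 2.0
position: [0.4709, -0.006, 0.3614]
tool_rot: [-2.94, 0.002, -1.446]
force: [-1.6, -0.0, -1.3]
grip_width: -0.0002
```

```bash
cat > w.py <<'E'
from h import *
import sys
f,W=grab('wrist'); s=f['s']; print(s['position'],s['tool_rot'],np.round(s['qpos'],2)); pickle.dump((f['color'],W),open('wrist.pkl','wb')); save(sys.argv[1],f['color'])
E
python3 w.py w1
```

```text
[ 0.47090475 -0.00596655  0.36143593] [-2.94018031e+00  1.58483605e-03 -1.44638489e+00] [-0.74  0.04  0.66  2.   -0.04  0.92 -1.51]
```

View pics/w1.png

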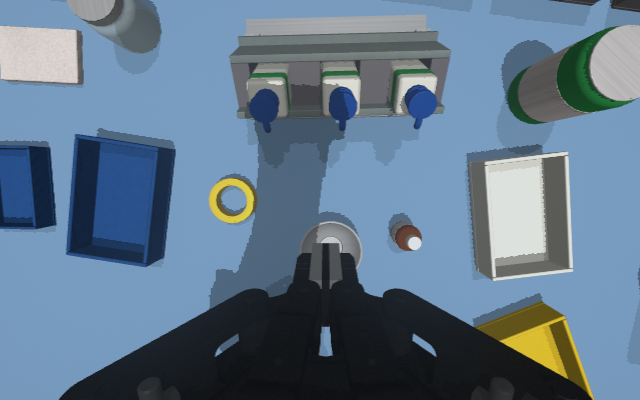

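Wrist view: heads at (264,104), (343,102) and (420,101). The large blue bin is at (120,200) with the small one at (25,187). The white bin is at (520,215), clear of the wipes tub at (580,80).

```bash
cat > m3.py <<'E'
from h import *
c,W=pickle.load(open('wrist.pkl','rb')); c=c.astype(int)
rackmask=None
# heads
m=(c[...,2]>c[...,0]+60)&(W[...,2]>.10); m[:, :200]=0; m[:,460:]=0; m[140:]=0
n,L,S,C=cv2.connectedComponentsWithStats(m.astype(np.uint8))
cs=[]
ids=[i for i in range(1,n) if S[i,4]>150]
mid=[np.median(W[L==i],0) for i in ids]
psi=np.arctan2(-(mid[0]-mid[-1])[0],(mid[0]-mid[-1])[1]); print('psi from heads',np.degrees(psi))
a=np.array([-np.sin(.55)*np.cos(psi),-np.sin(.55)*np.sin(psi),np.cos(.55)])
y=np.array([-np.sin(psi),np.cos(psi),0]); u=np.cross(y,a)
for i in ids:
    P=W[L==i]; w=P@a; top=np.percentile(w,90); Q=P[abs(w-top)<.004]
    vv=np.linalg.svd(Q-Q.mean(0))[2][2]; vv*=np.sign(vv[2])
    q=np.c_[Q@u,Q@y]; (cc,r)=cv2.minEnclosingCircle((q*1000).astype(np.float32)); md=(q.min(0)+q.max(0))/2
    T=u*cc[0]/1000+y*cc[1]/1000+a*top; T2=u*md[0]+y*md[1]+a*top
    print('head',i,C[i].round(0),len(Q),'top',top.round(4),'circ',np.round(T,4),'r',round(r,1),'bbox',np.round(T2,4),'ext',np.ptp(q,axis=0).round(4),'normal',vv.round(3),'seat',np.round(T-.134*a,4))
# rack yaw/extent
P=W[15:120,225:455].reshape(-1,3); k=(P[:,2]>.02)&(P[:,2]<.12); 
(cc,s,an)=cv2.minAreaRect((P[k][:,:2]*1000).astype(np.float32)); print('rack',cc,s,an)
for nm,(x0,y0,x1,y1) in {'blue':(60,125,180,270),'white':(465,145,578,285)}.items():
    P=W[y0:y1,x0:x1].reshape(-1,3); k=(P[:,2]>.044)&(P[:,2]<.058)
    if nm=='white': k&=(np.hypot(P[:,0]-.487,P[:,1]+.307)<.122)
    (cc,s,an)=cv2.minAreaRect((P[k][:,:2]*1000).astype(np.float32)); print(nm,np.round(cc,1),np.round(s,1),an)
E
python3 m3.py
```

```text
psi from heads -171.5535998602733
head 1 [421. 104.] 177 top 0.4404 circ [ 0.6135 -0.0978  0.1534] r 13.4 bbox [ 0.6166 -0.0974  0.1515] ext [0.0111 0.0269] normal [-0.183  0.01   0.983] seat [ 0.5442 -0.1081  0.0391]
head 2 [343. 104.] 160 top 0.4405 circ [ 0.6    -0.0088  0.1537] r 13.3 bbox [ 0.6033 -0.0083  0.1516] ext [0.0111 0.0267] normal [-0.224 -0.069  0.972] seat [ 0.5307 -0.0191  0.0394]
head 3 [263. 107.] 156 top 0.4398 circ [0.5868 0.0809 0.1528] r 12.9 bbox [0.5897 0.0813 0.151 ] ext [0.0112 0.0258] normal [-0.436 -0.058  0.898] seat [0.5176 0.0706 0.0385]
rack (651.6625366210938, -1.0736541748046875) (126.08760070800781, 276.90008544921875) 8.603591918945312
blue [433. 309.] [123.2 182. ] 88.02983856201172
white [ 487.1 -307.6] [181.9 123.4] 14.177536010742188
```

```bash
sed -i 's/^psi=.*/psi=np.radians(8.5)/' m3.py; sed -i 's/radians(8.3)/radians(8.5)/' h.py; python3 m3.py | grep head
```

```text
head 1 [421. 104.] 681 top -0.1794 circ [ 0.5995 -0.0992  0.1441] r 21.9 bbox [ 0.5996 -0.0994  0.1441] ext [0.0437 0.0317] normal [-0.536 -0.07   0.841] seat [ 0.6688 -0.0889  0.0299]
head 2 [343. 104.] 585 top -0.1791 circ [ 0.5912 -0.0105  0.1474] r 16.0 bbox [ 0.5913 -0.0103  0.1475] ext [0.0316 0.0295] normal [-0.503 -0.083  0.86 ] seat [ 6.605e-01 -2.000e-04  3.320e-02]
head 3 [263. 107.] 579 top -0.1793 circ [0.578  0.0786 0.1472] r 16.1 bbox [0.5778 0.0794 0.1472] ext [0.032  0.0297] normal [-0.513 -0.069  0.855] seat [0.6472 0.0889 0.033 ]
```

```bash
cat >> h.py <<'E'
AX=np.array([-np.sin(.55)*np.cos(PSI),-np.sin(.55)*np.sin(PSI),np.cos(.55)])
HD={1:np.array([.6045,-.0997,.1474]),2:np.array([.5912,-.0104,.1474]),3:np.array([.5779,.0789,.1473])}
E
python3 -c "
from h import *
plan(HD[1]+AX*.040,toolR(PSI,.55))"
```

```text
t 2.05 F [-0.7 -0.2 -1.7] w -0.0005 dist [ 113.9  -97.9 -179.3] rot [20.  -0.3 -1.1] rows 6 q [-0.74  0.04  0.66  2.   -0.04  0.92 -1.51]
[[18.7, -10.5, 32.6, 3.3, -0.1, -0.2], [18.7, -8.5, 33.1, 3.3, -0.1, -0.2], [18.8, -6.5, 33.5, 3.3, -0.1, -0.2], [18.8, -4.5, 33.8, 3.3, -0.1, -0.2], [18.9, -2.4, 34.0, 3.3, -0.1, -0.2], [18.9, -0.4, 34.1, 3.3, -0.1, -0.2]]
```

Request:
arm_command --pt "18.7 -10.5 32.6 3.3 -0.1 -0.2" --pt "18.7 -8.5 33.1 3.3 -0.1 -0.2" --pt "18.8 -6.5 33.5 3.3 -0.1 -0.2" --pt "18.8 -4.5 33.8 3.3 -0.1 -0.2" --pt "18.9 -2.4 34.0 3.3 -0.1 -0.2" --pt "18.9 -0.4 34.1 3.3 -0.1 -0.2" --pt "0 0 0 0 0 0"

```text
clock: 2.75
position: [0.5638, -0.0739, 0.2129]
tool_rot: [-2.655, 0.011, -1.398]
force: [-0.2, -0.0, 0.8]
grip_width: -0.0
```

```bash
python3 -c "
from h import *
plan(HD[1]+AX*.025,toolR(PSI,.55))
for i in range(4): print(np.array(bot.observe()['force'])@AX)"
```

```text
t 2.75 F [-0.2 -0.   0.8] w -0.0 dist [ 27.8 -27.7 -44.2] rot [3.6 1.2 0.9] rows 2 q [-0.09  0.34  0.23  2.16 -0.9   0.28 -0.46]
[[16.3, 0.2, 24.7, 1.8, 0.6, 0.4], [16.0, 0.9, 24.8, 1.8, 0.6, 0.4]]
0.7934381681245543
0.7934381681245543
0.7934381681245543
0.7934381681245543
```

Request:
arm_command --pt "16.3 0.2 24.7 1.8 0.6 0.4" --pt "16.0 0.9 24.8 1.8 0.6 0.4" --pt "0 0 0 0 0 0"

```text
clock: 3.05
position: [0.5884, -0.092, 0.1821]
tool_rot: [-2.607, 0.004, -1.406]
force: [0.4, 0.1, 1.0]
grip_width: 0.0
```

```bash
python3 -c "
from h import *
plan(HD[1]+AX*.020,toolR(PSI,.55))"
```

```text
t 3.05 F [0.4 0.1 1. ] w 0.0 dist [  5.8  -9.3 -17.6] rot [0.9 0.7 0.7] rows 1 q [ 0.13  0.42  0.01  2.15 -1.23  0.17 -0.09]
[[10.2, 5.4, 17.3, 0.9, 0.7, 0.7]]
```

```bash
cat >> h.py <<'E'
TL=.3
R3=toolR(PSI,TL); TZ=R3.apply([0,0,1])
def press(i,d): return HD[i]-TZ*.017+AX*d   # tips d above the head top
E
python3 -c "
from h import *
print(press(1,.08))
plan(press(1,.08),R3)"
```

```text
[ 0.55817566 -0.10662322  0.23184268]
t 3.05 F [0.4 0.1 1. ] w 0.0 dist [-30.2 -14.7  49.7] rot [-13.4   0.6   0.8] rows 2 q [ 0.13  0.42  0.01  2.15 -1.23  0.17 -0.09]
[[4.6, 1.2, -29.6, -6.7, 0.3, 0.4], [4.8, 4.6, -29.3, -6.7, 0.3, 0.4]]
```

Request:
arm_command --pt "2.3 0.6 -14.8 -3.4 0.2 0.2" --pt "2.3 1.4 -14.8 -3.4 0.2 0.2" --pt "2.4 2.2 -14.7 -3.4 0.2 0.2" --pt "2.4 3 -14.6 -3.4 0.2 0.2" --pt "0 0 0 0 0 0"

```text
clock: 3.55
position: [0.5568, -0.1008, 0.2289]
tool_rot: [-2.825, 0.0, -1.423]
force: [0.1, 0.6, -0.9]
grip_width: -0.0
```

```bash
python3 -c "
from h import *
plan(press(1,.06),R3)"
```

```text
t 3.55 F [ 0.1  0.6 -0.9] w -0.0 dist [ 11.7  -4.3 -14.1] rot [-1. -0. -0.] rows 1 q [-0.37  0.4   0.64  2.04 -0.67  0.56 -0.7 ]
[[6.0, -6.0, 16.8, -1.0, -0.0, -0.0]]
```

```bash
python3 -c "
from h import *
plan(press(1,.015),R3,smax=20)"
```

```text
t 3.55 F [ 0.1  0.6 -0.9] w -0.0 dist [ 35.   -0.8 -52.4] rot [-1. -0. -0.] rows 4 q [-0.37  0.4   0.64  2.04 -0.67  0.56 -0.7 ]
[[1.5, -4.1, 15.1, -0.2, -0.0, -0.0], [1.5, -4.2, 15.1, -0.2, -0.0, -0.0], [1.5, -4.2, 15.1, -0.2, -0.0, -0.0], [1.5, -4.3, 15.1, -0.2, -0.0, -0.0]]
```

Request:
arm_command --pt "1.5 -4.1 15.1 -0.2 0 0" --pt "1.5 -4.2 15.1 -0.2 0 0" --pt "1.5 -4.2 15.1 -0.2 0 0" --pt "1.5 -4.3 15.1 -0.2 0 0" --pt "0 0 0 0 0 0"

```text
clock: 4.05
position: [0.5924, -0.0973, 0.1716]
tool_rot: [-2.842, 0.002, -1.421]
force: [-0.6, 0.7, -0.7]
grip_width: 0.0
```

```bash
python3 -c "
from h import *
plan(press(1,.0),R3,n=3)
plan(press(1,-.008),R3,n=4)"
```

```text
t 4.05 F [-0.6  0.7 -0.7] w 0.0 dist [ 7.2 -3.2 -8. ] rot [0.  0.1 0.1] rows 3 q [-0.28  0.53  0.53  1.99 -0.78  0.5  -0.62]
[[1.4, -1.3, 3.2, 0.0, 0.0, 0.0], [1.4, -1.3, 3.2, 0.0, 0.0, 0.0], [1.4, -1.3, 3.2, 0.0, 0.0, 0.0]]
t 4.05 F [-0.6  0.7 -0.7] w 0.0 dist [ 11.3  -2.6 -14.8] rot [0.  0.1 0.1] rows 4 q [-0.28  0.53  0.53  1.99 -0.78  0.5  -0.62]
[[1.1, -1.5, 4.3, 0.0, 0.0, 0.0], [1.1, -1.5, 4.3, 0.0, 0.0, 0.0], [1.1, -1.5, 4.3, 0.0, 0.0, 0.0], [1.1, -1.5, 4.3, 0.0, 0.0, 0.0]]
```

Request:
arm_command --pt "1.1 -1.5 4.3 0 0 0" --pt "1.1 -1.5 4.3 0 0 0" --pt "1.1 -1.5 4.3 0 0 0"

```text
clock: 4.35
position: [0.6002, -0.1001, 0.1593]
tool_rot: [-2.844, 0.003, -1.423]
force: [-5.4, 0.8, 8.9]
grip_width: -0.0003
```

Request:
arm_command --pt "0 -0.6 2 0 0 0" --pt "0 -0.6 2 0 0 0" --pt "0 0 0 0 0 0"

```text
clock: 4.65
position: [0.602, -0.1, 0.1563]
tool_rot: [-2.843, 0.005, -1.424]
force: [-7.0, 1.5, 11.1]
grip_width: 0.0
```

```bash
cat > f.py <<'E'
from h import *
import sys
i=int(sys.argv[1]); s=bot.observe(); p=np.array(s['position'])+TZ*.017-HD[i]
print('force along axis',np.array(s['force'])@AX,'tip above head top',p@AX*1000,'lateral',(p-AX*(p@AX))*1000)
E
python3 f.py 1; python3 -c "
from h import *
plan(press(1,-.01),R3,n=2)"
```

```text
force along axis 12.988737195434776 tip above head top -7.572347526143739 lateral [-1.46550468 -0.16027127 -0.90316344]
t 4.65 F [-7.   1.5 11.1] w 0.0 dist [ 2.7  0.3 -1.2] rot [ 0.1  0.2 -0.2] rows 2 q [-0.25  0.57  0.5   1.98 -0.8   0.49 -0.6 ]
[[0.0, -1.1, 1.0, 0.0, 0.1, -0.1], [0.0, -1.1, 1.0, 0.0, 0.1, -0.1]]
```

Request:
arm_command --pt "0 3 -12 0 0 0" --pt "0 3 -12 0 0 0"

```text
clock: 4.85
position: [0.5889, -0.1021, 0.1775]
tool_rot: [-2.844, 0.005, -1.424]
force: [-0.4, -0.5, -0.5]
grip_width: 0.0
```

```bash
python3 -c "
from h import *
plan(press(2,.02),R3,smax=25)"
```

```text
t 4.85 F [-0.4 -0.5 -0.5] w 0.0 dist [-13.   89.5   3.2] rot [ 0.1  0.3 -0.2] rows 4 q [-0.28  0.52  0.54  1.99 -0.77  0.52 -0.62]
[[-22.6, -0.3, -0.6, 0.0, 0.1, -0.0], [-22.6, -0.3, -0.7, 0.0, 0.1, -0.0], [-22.6, -0.3, -0.7, 0.0, 0.1, -0.0], [-22.6, -0.3, -0.7, 0.0, 0.1, -0.0]]
```

Request:
arm_command --pt "-22.6 -0.3 -0.7 0 0.1 0" --pt "-22.6 -0.3 -0.7 0 0.1 0" --pt "-22.6 -0.3 -0.7 0 0.1 0" --pt "-22.6 -0.3 -0.7 0 0.1 0" --pt "0 0 0 0 0 0"

```text
clock: 5.35
position: [0.5754, -0.0117, 0.1852]
tool_rot: [-2.838, -0.002, -1.431]
force: [0.5, 0.7, -0.7]
grip_width: 0.0003
```

```bash
python3 -c "
from h import *
plan(press(2,-.008),R3,n=6)"
```

```text
t 5.35 F [ 0.5  0.7 -0.7] w 0.0003 dist [ 15.    1.2 -28.4] rot [-0.2 -0.2 -0.4] rows 6 q [-0.53  0.49  0.61  2.06 -0.73  0.47 -0.82]
[[0.2, -1.0, 5.3, -0.0, -0.0, -0.1], [0.2, -1.0, 5.3, -0.0, -0.0, -0.1], [0.2, -1.0, 5.3, -0.0, -0.0, -0.1], [0.2, -1.0, 5.3, -0.0, -0.0, -0.1], [0.2, -1.0, 5.3, -0.0, -0.0, -0.1], [0.2, -1.0, 5.3, -0.0, -0.0, -0.1]]
```

Request:
arm_command --pt "0.2 -1 5.3 0 0 -0.1" --pt "0.2 -1 5.3 0 0 -0.1" --pt "0.2 -1 5.3 0 0 -0.1" --pt "0.2 -1 5.3 0 0 -0.1"

```text
clock: 5.75
position: [0.5867, -0.0126, 0.1661]
tool_rot: [-2.836, -0.004, -1.425]
force: [-0.8, 0.1, -0.4]
grip_width: -0.0
```

Request:
arm_command --pt "0.2 -1 4 0 0 0" --pt "0.2 -1 3.5 0 0 0" --pt "0 0 0 0 0 0"

```text
clock: 6.05
position: [0.5915, -0.0136, 0.1581]
tool_rot: [-2.837, -0.004, -1.426]
force: [-1.2, 1.9, 2.1]
grip_width: -0.0002
```

```bash
python3 f.py 2
```

```text
force along axis 2.2806764259450354 tip above head top -7.267649280291843 lateral [ 1.47272386 -3.02204626  0.61915067]
```

Bottle 1 is strong: 13 N at 7.6 mm. Bottle 2 is weak: 2.3 N at 7.3 mm. Next is bottle 3.

Request:
arm_command --pt "0 3 -12 0 0 0" --pt "0 3 -12 0 0 0" --pt "0 1 -3 0 0 0"

```text
clock: 6.35
position: [0.5753, -0.0168, 0.1834]
tool_rot: [-2.838, -0.004, -1.428]
force: [0.2, 0.4, -0.7]
grip_width: -0.0002
```

```bash
python3 -c "
from h import *
plan(press(3,.02),R3,smax=25)"
```

```text
t 6.35 F [ 0.2  0.4 -0.7] w -0.0002 dist [-12.7  93.4  -2.8] rot [-0.2 -0.3 -0.2] rows 4 q [-0.51  0.49  0.6   2.06 -0.74  0.46 -0.8 ]
[[-23.6, 0.0, 0.6, -0.1, -0.1, -0.1], [-23.6, -0.0, 0.7, -0.1, -0.1, -0.1], [-23.6, -0.0, 0.7, -0.1, -0.1, -0.1], [-23.6, -0.1, 0.7, -0.1, -0.1, -0.1]]
```

Request:
arm_command --pt "-23.6 0 0.5 -0.1 -0.1 -0.1" --pt "-23.6 0 0.5 -0.1 -0.1 -0.1" --pt "-23.6 0 0.5 -0.1 -0.1 -0.1" --pt "-23.6 0 0.5 -0.1 -0.1 -0.1" --pt "0 0 0 0 0 0"

```text
clock: 6.85
position: [0.561, 0.0796, 0.1853]
tool_rot: [-2.84, 0.002, -1.42]
force: [0.2, -0.3, 0.6]
grip_width: 0.0001
```

```bash
python3 -c "
from h import *
plan(press(3,-.008),R3,n=6)"
```

```text
t 6.85 F [ 0.2 -0.3  0.6] w 0.0001 dist [ 16.1  -0.9 -28.5] rot [-0.1  0.1  0.1] rows 6 q [-0.77  0.49  0.67  2.08 -0.71  0.45 -1.01]
[[0.6, -1.1, 5.3, -0.0, 0.0, 0.0], [0.6, -1.1, 5.3, -0.0, 0.0, 0.0], [0.5, -1.1, 5.3, -0.0, 0.0, 0.0], [0.5, -1.1, 5.3, -0.0, 0.0, 0.0], [0.5, -1.1, 5.3, -0.0, 0.0, 0.0], [0.5, -1.1, 5.3, -0.0, 0.0, 0.0]]
```

Request:
arm_command --pt "0.6 -1.1 5.3 0 0 0" --pt "0.6 -1.1 5.3 0 0 0" --pt "0.5 -1.1 5.3 0 0 0" --pt "0.5 -1.1 5.3 0 0 0"

```text
clock: 7.25
position: [0.5725, 0.0778, 0.1663]
tool_rot: [-2.838, 0.002, -1.421]
force: [0.3, 1.1, -0.1]
grip_width: 0.0001
```

Request:
arm_command --pt "0.4 -1 4 0 0 0" --pt "0.4 -1 3.5 0 0 0" --pt "0 0 0 0 0 0"

```text
clock: 7.55
position: [0.5774, 0.0761, 0.1586]
tool_rot: [-2.839, 0.003, -1.423]
force: [-5.3, 1.4, 11.0]
grip_width: -0.0002
```

```bash
python3 f.py 3
```

```text
force along axis 12.037158751350656 tip above head top -6.413103494976406 lateral [ 1.19981019 -2.52639077  0.49858144]
```

Bottle 3 is strong: 12 N at 6.4 mm. So 1 and 3 go in the blue bin and 2 goes in the white. I'll grasp bottle 3 first.

Request:
arm_command --pt "0 4 -14 0 0 0" --pt "0 6 -25 0 0 0" --pt "0 5 -18 0 0 0" --pt "0 0 0 0 0 0" --grip 85 --grip_force 40

```text
clock: 7.95
position: [0.5462, 0.0686, 0.2085]
tool_rot: [-2.841, 0.002, -1.427]
force: [0.4, 0.7, -0.6]
grip_width: 0.0585
```

```bash
cat >> h.py <<'E'
def gr(i,d): return HD[i]-AX*.047+AX*d
E
python3 -c "
from h import *
plan(gr(3,.04),R3,smax=25);plan(gr(3,.0),R3,smax=25)"
```

```text
t 7.95 F [ 0.4  0.7 -0.6] w 0.0585 dist [ 35.3  10.8 -67.2] rot [-0.1  0.  -0.3] rows 4 q [-0.82  0.43  0.75  2.1  -0.65  0.48 -1.04]
[[-1.4, -3.7, 18.7, -0.0, 0.0, -0.1], [-1.4, -3.7, 18.7, -0.0, 0.0, -0.1], [-1.4, -3.7, 18.7, -0.0, 0.0, -0.1], [-1.4, -3.8, 18.7, -0.0, 0.0, -0.1]]
t 7.95 F [ 0.4  0.7 -0.6] w 0.0585 dist [  56.    13.9 -101.3] rot [-0.1  0.  -0.3] rows 5 q [-0.82  0.43  0.75  2.1  -0.65  0.48 -1.04]
[[-1.1, -5.0, 22.8, -0.0, 0.0, -0.1], [-1.1, -5.0, 22.8, -0.0, 0.0, -0.1], [-1.1, -5.0, 22.7, -0.0, 0.0, -0.1], [-1.1, -5.0, 22.7, -0.0, 0.0, -0.1], [-1.1, -5.0, 22.7, -0.0, 0.0, -0.1]]
```

Request:
arm_command --pt "-3 -2 8 0 0 0" --pt "-2.5 -3.5 18.5 0 0 0" --pt "0 -4.5 20 0 0 0" --pt "0 -4.8 20 0 0 0" --pt "0 0 0 0 0 0"

```text
clock: 8.45
position: [0.5818, 0.0809, 0.142]
tool_rot: [-2.842, 0.004, -1.427]
force: [0.3, -0.1, 1.4]
grip_width: 0.0726
```

```bash
python3 -c "
from h import *
plan(gr(3,.0),R3,smax=15)"
```

```text
t 8.45 F [ 0.3 -0.1  1.4] w 0.0726 dist [ 20.4   1.7 -34.7] rot [ 0.   0.1 -0.3] rows 3 q [-0.66  0.57  0.55  2.06 -0.8   0.38 -0.93]
[[0.5, -3.1, 13.1, 0.0, 0.0, -0.1], [0.5, -3.1, 13.1, 0.0, 0.0, -0.1], [0.5, -3.1, 13.1, 0.0, 0.0, -0.1]]
```

Request:
arm_command --pt "0.5 -3.1 13 0 0 0" --pt "0.5 -3.1 13 0 0 0" --pt "0.5 -3.1 13 0 0 0" --pt "0 0 0 0 0 0"

```text
clock: 8.85
position: [0.6025, 0.0814, 0.1033]
tool_rot: [-2.846, 0.004, -1.429]
force: [-1.0, -0.4, -0.1]
grip_width: 0.0724
```

```bash
python3 w.py w2;  python3 -c "
from h import *
plan(gr(3,.0),R3,smax=15)"
```

```text
[0.6025443  0.08139524 0.10333702] [-2.84596026  0.00376228 -1.42943361] [-0.58  0.65  0.46  2.02 -0.86  0.33 -0.88]
t 8.9 F [-0.5  0.2  0.5] w 0.0727 dist [-0.2  1.3  3.2] rot [ 0.2  0.1 -0.5] rows 1 q [-0.58  0.65  0.46  2.02 -0.86  0.33 -0.88]
[[-1.3, -0.9, -3.1, 0.2, 0.1, -0.5]]
```

View pics/w2.png

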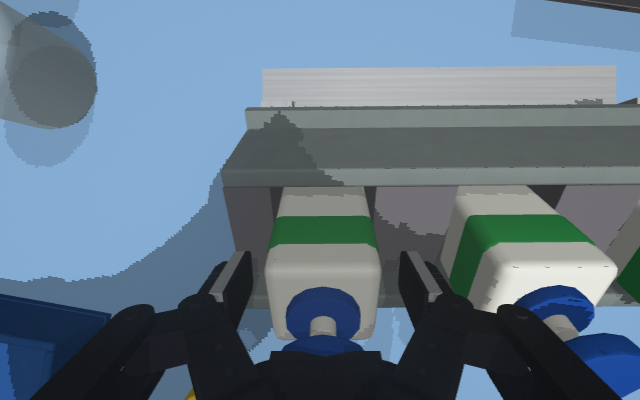

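The wrist view shows the pads at (232,285) and (418,285), either side of bottle 3 with its shoulder centred at (322,300). Neither pad touches and the neighbour at (540,260) is clear. Closing now.

Request:
arm_command --pt "0 -0.5 -1 0 0 0" --pt "0 0 0 0 0 0" --pt "0 0 0 0 0 0" --pt "0 0 0 0 0 0" --pt "0 0 0 0 0 0" --pt "0 0 0 0 0 0" --grip 0 --grip_force 45

```text
clock: 9.5
position: [0.602, 0.0817, 0.1069]
tool_rot: [-2.845, 0.004, -1.429]
force: [-0.0, 0.4, -2.2]
grip_width: 0.0454
```

```bash
python3 -c "
from h import *
plan(bot.observe()['position']+AX*.09,R3,smax=22)"
```

```text
t 9.5 F [-0.   0.4 -2.2] w 0.0454 dist [-46.5  -7.   76.7] rot [ 0.2  0.1 -0.4] rows 5 q [-0.58  0.64  0.47  2.02 -0.85  0.33 -0.88]
[[-0.0, 4.5, -17.4, 0.0, 0.0, -0.1], [-0.0, 4.5, -17.4, 0.0, 0.0, -0.1], [-0.0, 4.5, -17.4, 0.0, 0.0, -0.1], [-0.0, 4.5, -17.4, 0.0, 0.0, -0.1], [-0.0, 4.5, -17.4, 0.0, 0.0, -0.1]]
```

Request:
arm_command --pt "0 4.5 -17.4 0 0 0" --pt "0 4.5 -17.4 0 0 0" --pt "0 4.5 -17.4 0 0 0" --pt "0 4.5 -17.4 0 0 0" --pt "0 4.5 -17.4 0 0 0"

```text
clock: 10.0
position: [0.5545, 0.0741, 0.1845]
tool_rot: [-2.846, 0.004, -1.43]
force: [0.3, 0.7, -1.7]
grip_width: 0.0452
```

```bash
python3 -c "
from h import *
plan(bot.observe()['position']+np.array([-.03,.02,.09]),R3,smax=30)"; python3 w.py w3
```

```text
t 10.0 F [ 0.3  0.7 -1.7] w 0.0452 dist [-30.  20.  90.] rot [ 0.2  0.1 -0.5] rows 4 q [-0.77  0.48  0.68  2.1  -0.71  0.45 -1.  ]
[[-6.1, -0.1, -23.5, 0.1, 0.0, -0.1], [-6.1, -0.2, -23.5, 0.1, 0.0, -0.1], [-6.1, -0.2, -23.5, 0.1, 0.0, -0.1], [-6.1, -0.2, -23.5, 0.1, 0.0, -0.1]]
[0.55452071 0.07410964 0.18452217] [-2.84574407  0.00373015 -1.43003941] [-0.77  0.48  0.68  2.1  -0.71  0.45 -1.  ]
```

View pics/w3.png

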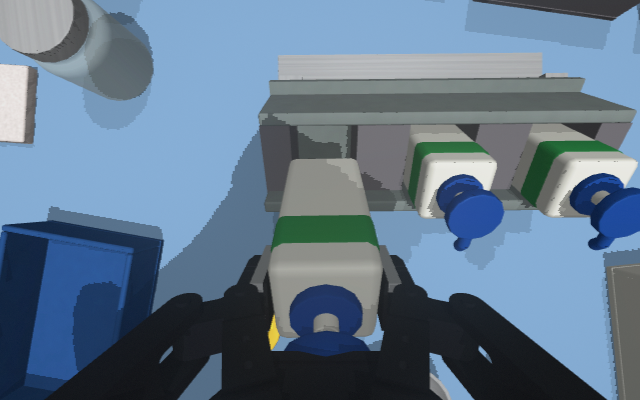

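Bottle 3 is out of the pocket at (325,230), still lined up in the jaws, and the other two are undisturbed. Next I carry it over the blue bin, the large one at lower left.

Request:
arm_command --pt "-6.1 0 -23.5 0 0 0" --pt "-6.1 0 -23.5 0 0 0" --pt "-6.1 0 -23.5 0 0 0" --pt "-6.1 0 -23.5 0 0 0"

```text
clock: 10.45
position: [0.5219, 0.0928, 0.2772]
tool_rot: [-2.848, 0.004, -1.433]
force: [-0.2, 1.5, -1.3]
grip_width: 0.0456
```

```bash
cat >> h.py <<'E'
RU=toolR(PSI,TL-.55)
E
python3 -c "
from h import *
plan([.3845,.311,.24],RU,smax=38)"
```

```text
t 10.45 F [-0.2  1.5 -1.3] w 0.0456 dist [-137.4  218.2  -37.2] rot [-31.2   0.2  -0.6] rows 7 q [-1.1   0.33  0.99  2.07 -0.46  0.63 -1.27]
[[-33.5, 16.1, 0.8, -4.5, 0.0, -0.1], [-33.6, 15.9, 2.0, -4.5, 0.0, -0.1], [-33.6, 15.7, 3.3, -4.5, 0.0, -0.1], [-33.6, 15.3, 4.4, -4.5, 0.0, -0.1], [-33.6, 14.9, 5.6, -4.5, 0.0, -0.1], [-33.7, 14.3, 6.7, -4.5, 0.0, -0.1], [-33.7, 13.7, 7.8, -4.5, 0.0, -0.1]]
```

Request:
arm_command --pt "-33.5 16.1 0.8 -4.5 0 0" --pt "-33.6 15.9 2 -4.5 0 0" --pt "-33.6 15.7 3.3 -4.5 0 0" --pt "-33.6 15.3 4.4 -4.5 0 0"

```text
clock: 10.85
position: [0.4423, 0.2199, 0.2599]
tool_rot: [3.118, 0.008, -1.438]
force: [-0.8, 0.5, -3.1]
grip_width: 0.0454
```

```bash
python3 -c "
from h import *
plan([.3845,.311,.24],RU,smax=32)"
```

```text
t 10.85 F [-0.8  0.5 -3.1] w 0.0454 dist [-57.8  91.1 -19.9] rot [-13.    0.6  -0.8] rows 4 q [-1.27  0.47  0.96  1.94 -0.47  1.   -1.52]
[[-24.5, 11.2, 5.4, -3.2, 0.1, -0.2], [-24.5, 10.8, 6.0, -3.2, 0.1, -0.2], [-24.6, 10.3, 6.5, -3.2, 0.1, -0.2], [-24.6, 9.8, 7.0, -3.2, 0.1, -0.2]]
```

Request:
arm_command --pt "-24.5 11.2 5.4 -3.2 0.1 -0.2" --pt "-24.5 10.8 6.0 -3.2 0.1 -0.2" --pt "-24.6 10.3 6.5 -3.2 0.1 -0.2" --pt "-24.6 9.8 7.0 -3.2 0.1 -0.2" --pt "0 0 0 0 0 0"

```text
clock: 11.35
position: [0.38, 0.3201, 0.237]
tool_rot: [2.882, 0.003, -1.415]
force: [0.2, -0.7, -2.4]
grip_width: 0.0455
```

```bash
python3 -c "
from h import *
plan([.3845,.311,.110],RU,smax=22)"; python3 w.py w4
```

```text
t 11.35 F [ 0.2 -0.7 -2.4] w 0.0455 dist [   4.5   -9.1 -127. ] rot [0.6 0.1 0.5] rows 6 q [-1.3   0.6   0.85  1.81 -0.56  1.24 -1.63]
[[1.7, -5.9, 20.3, 0.1, 0.0, 0.1], [1.7, -5.9, 20.3, 0.1, 0.0, 0.1], [1.7, -5.9, 20.3, 0.1, 0.0, 0.1], [1.6, -5.8, 20.3, 0.1, 0.0, 0.1], [1.6, -5.8, 20.4, 0.1, 0.0, 0.1], [1.6, -5.8, 20.4, 0.1, 0.0, 0.1]]
[0.37995111 0.3200714  0.23700456] [ 2.88159153  0.00300975 -1.41497136] [-1.3   0.6   0.85  1.81 -0.56  1.24 -1.63]
```

View pics/w4.png

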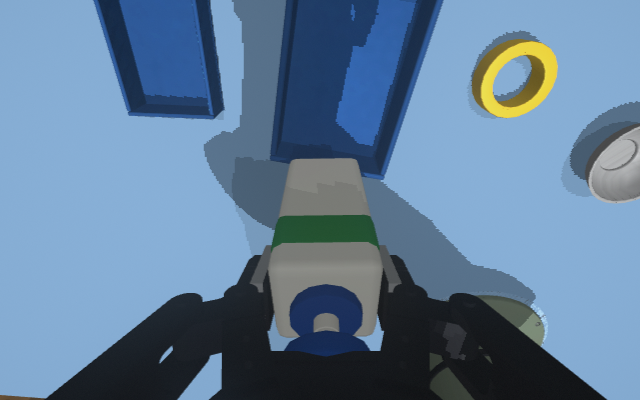

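The bottle sits unchanged in the grip, upright over the near end of the large blue bin at (360,90). The small blue box at (170,60) stays clear. Lowering.

Request:
arm_command --pt "5 -5.9 20.3 0.4 0 0.4" --pt "3.5 -5.9 20.3 0.2 0 0.1" --pt "0 -5.9 20.3 0 0 0" --pt "0 -5.4 18 0 0 0" --pt "0 0 0 0 0 0"

```text
clock: 11.9
position: [0.3881, 0.3075, 0.1534]
tool_rot: [2.902, 0.001, -1.428]
force: [-0.3, 0.5, -1.6]
grip_width: 0.0452
```

```bash
python3 -c "
from h import *
plan([.3845,.311,.096],RU,smax=12)"
```

```text
t 11.9 F [-0.3  0.5 -1.6] w 0.0452 dist [ -3.6   3.5 -57.4] rot [-0.6  0.2 -0.3] rows 5 q [-1.23  0.7   0.77  1.89 -0.65  1.06 -1.53]
[[-0.8, -2.1, 11.3, -0.1, 0.0, -0.1], [-0.8, -2.1, 11.3, -0.1, 0.0, -0.1], [-0.8, -2.2, 11.3, -0.1, 0.0, -0.1], [-0.8, -2.2, 11.3, -0.1, 0.0, -0.1], [-0.8, -2.2, 11.3, -0.1, 0.0, -0.1]]
```

Request:
arm_command --pt "-0.8 -2.1 11.3 -0.2 0 -0.1" --pt "-0.8 -2.1 11.3 -0.2 0 -0.1" --pt "-0.8 -2.2 11.3 -0.1 0 -0.1" --pt "-0.8 -2.2 11.3 -0.1 0 -0.1" --pt "0 -1 5 0 0 0" --pt "0 0 0 0 0 0"

```text
clock: 12.5
position: [0.3859, 0.3104, 0.1001]
tool_rot: [2.894, 0.005, -1.422]
force: [-0.1, 0.5, -1.5]
grip_width: 0.0453
```

```bash
python3 -c "
from h import *
plan([.3845,.311,.0935],RU,smax=2.5)"
```

```text
t 12.5 F [-0.1  0.5 -1.5] w 0.0453 dist [-1.4  0.6 -6.6] rot [-0.1  0.2  0.1] rows 3 q [-1.19  0.78  0.71  1.91 -0.72  0.98 -1.47]
[[-0.2, -0.1, 2.2, -0.0, 0.1, 0.0], [-0.3, -0.1, 2.2, -0.0, 0.1, 0.0], [-0.3, -0.1, 2.2, -0.0, 0.1, 0.0]]
```

Request:
arm_command --pt "0 -0.5 2.2 0 0 0" --pt "0 -0.5 2.2 0 0 0" --pt "0 -0.3 1.5 0 0 0" --pt "0 0 0 0 0 0"

```text
clock: 12.9
position: [0.3861, 0.3106, 0.0942]
tool_rot: [2.895, 0.005, -1.422]
force: [-0.0, 0.2, -2.9]
grip_width: 0.0458
```

Request:
arm_command --pt "0 -0.3 1.2 0 0 0" --pt "0 0 0 0 0 0"

```text
clock: 13.1
position: [0.3862, 0.3107, 0.0932]
tool_rot: [2.895, 0.005, -1.422]
force: [0.2, -0.2, -3.0]
grip_width: 0.0455
```

Request:
arm_command --pt "0 -0.3 1.2 0 0 0" --pt "0 0 0 0 0 0"

```text
clock: 13.3
position: [0.3867, 0.311, 0.093]
tool_rot: [2.896, 0.007, -1.422]
force: [-0.8, -0.1, -2.5]
grip_width: 0.0453
```

Request:
arm_command --pt "0 -0.3 1.2 0 0 0" --pt "0 0 0 0 0 0"

```text
clock: 13.5
position: [0.3871, 0.3111, 0.093]
tool_rot: [2.896, 0.008, -1.422]
force: [-0.5, -0.5, -1.7]
grip_width: 0.0452
```

Request:
arm_command --pt "0 0 0 0 0 0" --pt "0 0 0 0 0 0" --pt "0 0 0 0 0 0" --pt "0 0 0 0 0 0" --grip 85

```text
clock: 13.9
position: [0.3872, 0.3112, 0.0929]
tool_rot: [2.897, 0.008, -1.422]
force: [0.1, -0.4, 0.9]
grip_width: 0.0725
```

Request:
arm_command --pt "0 2.5 -9.7 0 0 0" --pt "0 5 -19.4 0 0 0" --pt "0 7.5 -29 0 0 0" --pt "0 10 -38 0 0 0" --pt "0 10 -38 0 0 0"

```text
clock: 14.4
position: [0.3845, 0.3082, 0.2345]
tool_rot: [2.891, 0.002, -1.424]
force: [-0.9, 1.1, 0.8]
grip_width: 0.073
```

```bash
python3 w.py w5;  python3 -c "
from h import *
plan(gr(2,.10)+[0,0,.02],R3,smax=38)
f,W=grab('scene'); c=f['color']; save('s2',cv2.resize(c[140:320,180:480],(600,360)))
P=W[180:280,360:470].reshape(-1,3); cc=c[180:280,360:470].reshape(-1,3).astype(int)
k=(P[:,2]>.095); print(len(P[k]),np.round(np.median(P[k],0),3)); kk=(P[:,2]>.06)&(P[:,2]<.115)&(np.hypot(P[:,0]-.386,P[:,1]-.311)<.05); print(cv2.minAreaRect((P[kk][:,:2]*1000).astype(np.float32)), np.nanmax(P[k][:,2]) )"
```

```text
[0.38449877 0.30823052 0.23453326] [ 2.89111717e+00  2.42024954e-03 -1.42353917e+00] [-1.29  0.6   0.85  1.83 -0.56  1.22 -1.62]
t 14.45 F [3.6 1.3 8.4] w 0.0727 dist [ 177.4 -323.2  -27.3] rot [31.3  0.3 -0.1] rows 10 q [-1.29  0.59  0.86  1.82 -0.55  1.22 -1.62]
[[34.6, -13.1, -0.7, 3.1, 0.0, -0.0], [34.6, -13.1, 0.1, 3.1, 0.0, -0.0], [34.6, -13.0, 0.8, 3.1, 0.0, -0.0], [34.6, -13.0, 1.5, 3.1, 0.0, -0.0], [34.6, -12.9, 2.3, 3.1, 0.0, -0.0], [34.6, -12.7, 3.0, 3.1, 0.0, -0.0], [34.6, -12.5, 3.7, 3.1, 0.0, -0.0], [34.6, -12.3, 4.4, 3.1, 0.0, -0.0]]
[[34.6, -12.0, 5.1, 3.1, 0.0, -0.0], [34.6, -11.7, 5.7, 3.1, 0.0, -0.0]]
404 [0.399 0.316 0.112]
((392.2630920410156, 314.43743896484375), (47.61924743652344, 46.205535888671875), 9.03773021697998) 0.1430402470074257
```

View pics/s2.png

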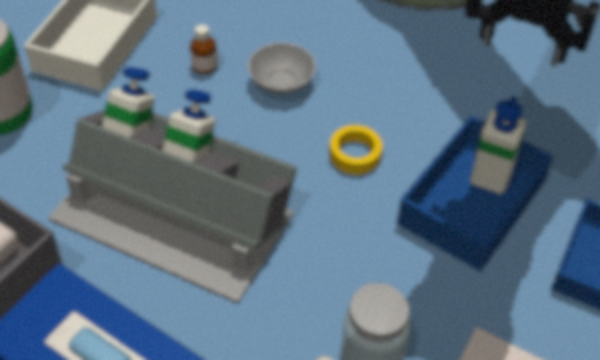

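Bottle 3 stands upright in the large blue bin, at crop (497,150). The depth fit gives a 47 mm square at (.392,.314). Bottles 1 and 2 are still in the rack and the bystanders haven't moved. Next is bottle 2.

Request:
arm_command --pt "34.6 -13.1 -0.7 3.1 0 0" --pt "34.6 -13.1 0.1 3.1 0 0" --pt "34.6 -13 0.8 3.1 0 0" --pt "34.6 -13 1.5 3.1 0 0" --pt "34.6 -12.9 2.3 3.1 0 0" --pt "34.6 -12.7 3 3.1 0 0" --pt "34.6 -12.5 3.7 3.1 0 0"

```text
clock: 15.2
position: [0.514, 0.0794, 0.2199]
tool_rot: [-2.993, 0.007, -1.415]
force: [0.7, 0.4, 0.4]
grip_width: 0.0726
```

```bash
python3 -c "
from h import *
plan(gr(2,.10)+[0,0,.01],R3,smax=30)"
```

```text
t 15.2 F [0.7 0.4 0.4] w 0.0726 dist [ 49.8 -93.9 -17.4] rot [8.7 0.5 0.3] rows 4 q [-0.92  0.46  0.87  2.05 -0.57  0.71 -1.12]
[[25.2, -7.9, 5.4, 2.2, 0.1, 0.1], [25.1, -7.8, 5.7, 2.2, 0.1, 0.1], [25.1, -7.6, 6.1, 2.2, 0.1, 0.1], [25.1, -7.4, 6.4, 2.2, 0.1, 0.1]]
```

Request:
arm_command --pt "25.2 -7.9 5.4 2.2 0.1 0.1" --pt "25.1 -7.8 5.7 2.2 0.1 0.1" --pt "25.1 -7.6 6.1 2.2 0.1 0.1" --pt "25.1 -7.4 6.4 2.2 0.1 0.1" --pt "0 0 0 0 0 0"

```text
clock: 15.7
position: [0.5651, -0.0246, 0.2039]
tool_rot: [-2.83, 0.0, -1.432]
force: [0.0, 0.0, 0.3]
grip_width: 0.0726
```

```bash
python3 -c "
from h import *
plan(gr(2,.05),R3,smax=20)"
```

```text
t 15.7 F [0.  0.  0.3] w 0.0726 dist [ 24.6  13.9 -53.9] rot [-0.7 -0.2 -0.5] rows 4 q [-0.57  0.45  0.69  2.08 -0.75  0.5  -0.78]
[[-2.6, -2.1, 14.8, -0.2, -0.0, -0.1], [-2.6, -2.2, 14.8, -0.2, -0.0, -0.1], [-2.6, -2.2, 14.8, -0.2, -0.0, -0.1], [-2.6, -2.3, 14.8, -0.2, -0.0, -0.1]]
```

Request:
arm_command --pt "-6 -1 8 -0.3 0 -0.2" --pt "-4 -2 14 -0.3 0 -0.2" --pt "-0.5 -2.8 18.5 -0.2 0 0" --pt "0 -2.8 18.5 0 0 0" --pt "0 0 0 0 0 0"

```text
clock: 16.2
position: [0.5901, -0.0033, 0.1456]
tool_rot: [-2.848, 0.001, -1.418]
force: [-0.9, 0.0, -0.4]
grip_width: 0.0726
```

```bash
python3 -c "
from h import *
plan(gr(2,.0),R3,smax=15)"
```

```text
t 16.2 F [-0.9  0.  -0.4] w 0.0726 dist [ 25.4  -3.4 -38.3] rot [0.4 0.1 0.2] rows 4 q [-0.49  0.57  0.56  2.04 -0.86  0.43 -0.71]
[[1.8, -3.1, 10.9, 0.1, 0.0, 0.1], [1.8, -3.1, 10.9, 0.1, 0.0, 0.1], [1.8, -3.1, 10.9, 0.1, 0.0, 0.1], [1.8, -3.1, 11.0, 0.1, 0.0, 0.1]]
```

Request:
arm_command --pt "1.8 -3.1 10.9 0.1 0 0.1" --pt "1.8 -3.1 10.9 0.1 0 0.1" --pt "1.8 -3.1 10.9 0.1 0 0" --pt "1.5 -3.1 10 0.1 0 0" --pt "0 0 0 0 0 0"

```text
clock: 16.7
position: [0.6171, -0.0042, 0.1051]
tool_rot: [-2.841, 0.002, -1.418]
force: [-0.3, -0.3, 0.2]
grip_width: 0.0728
```

```bash
python3 -c "
from h import *
plan(gr(2,.0),R3,smax=15)"
```

```text
t 16.7 F [-0.3 -0.3  0.2] w 0.0728 dist [-1.6 -2.6  2.3] rot [-0.   0.2  0.2] rows 1 q [-0.4   0.66  0.45  2.   -0.93  0.37 -0.64]
[[2.3, 1.2, -2.8, -0.0, 0.2, 0.2]]
```

Request:
arm_command --pt "2.3 1.2 -2.5 0 0.2 0.2" --pt "0 0 0 0 0 0" --pt "0 0 0 0 0 0" --pt "0 0 0 0 0 0" --pt "0 0 0 0 0 0" --pt "0 0 0 0 0 0" --grip 0

```text
clock: 17.3
position: [0.615, -0.0074, 0.1083]
tool_rot: [-2.841, -0.0, -1.423]
force: [-0.6, -0.1, -1.8]
grip_width: 0.0455
```

```bash
python3 -c "
from h import *
p=bot.observe()['position']-HD[2]; print('axial',p@AX,'lat',p-AX*(p@AX))
plan(bot.observe()['position']+AX*.09,R3,smax=22)"
```

```text
axial -0.04586229294272294 lat [ 4.83072549e-05 -5.05957401e-04 -1.65591282e-05]
t 17.3 F [-0.6 -0.1 -1.8] w 0.0455 dist [-46.5  -7.   76.7] rot [-0. -0. -0.] rows 5 q [-0.41  0.65  0.46  2.   -0.93  0.37 -0.64]
[[0.0, 4.4, -17.4, -0.0, -0.0, -0.0], [0.0, 4.4, -17.4, -0.0, -0.0, -0.0], [0.0, 4.4, -17.4, -0.0, -0.0, -0.0], [0.0, 4.4, -17.4, -0.0, -0.0, -0.0], [0.0, 4.5, -17.4, -0.0, -0.0, -0.0]]
```

Request:
arm_command --pt "0 4.4 -17.4 0 0 0" --pt "0 4.4 -17.4 0 0 0" --pt "0 4.4 -17.4 0 0 0" --pt "0 4.4 -17.4 0 0 0" --pt "0 4.5 -17.4 0 0 0"

```text
clock: 17.8
position: [0.5674, -0.0142, 0.1858]
tool_rot: [-2.843, -0.0, -1.423]
force: [0.5, 0.0, -2.5]
grip_width: 0.0452
```

Request:
arm_command --pt "0 0 -23.5 0 0 0" --pt "0 0 -23.5 0 0 0" --pt "0 0 -23.5 0 0 0" --pt "0 0 -23.5 0 0 0"

```text
clock: 18.2
position: [0.5373, -0.0188, 0.2779]
tool_rot: [-2.846, 0.001, -1.424]
force: [-0.4, 1.1, -2.3]
grip_width: 0.0452
```

```bash
python3 -c "
from h import *
plan([.487,-.3075,.24],RU,smax=35)"
```

```text
t 18.2 F [-0.4  1.1 -2.3] w 0.0452 dist [ -50.3 -288.7  -37.9] rot [-31.3   0.   -0.1] rows 9 q [-0.79  0.32  0.91  2.05 -0.53  0.66 -0.97]
[[30.9, 11.0, 1.0, -3.5, 0.0, -0.0], [30.9, 10.9, 1.7, -3.5, 0.0, -0.0], [30.9, 10.8, 2.4, -3.5, 0.0, -0.0], [30.9, 10.6, 3.0, -3.5, 0.0, -0.0], [30.9, 10.4, 3.6, -3.5, 0.0, -0.0], [30.9, 10.2, 4.3, -3.5, 0.0, -0.0], [30.9, 9.9, 4.9, -3.5, 0.0, -0.0], [30.9, 9.6, 5.5, -3.5, 0.0, -0.0]]
[[30.9, 9.3, 6.1, -3.5, 0.0, -0.0]]
```

Request:
arm_command --pt "30.9 11 1 -3.5 0 0" --pt "30.9 10.9 1.7 -3.5 0 0" --pt "30.9 10.8 2.4 -3.5 0 0" --pt "30.9 10.6 3 -3.5 0 0" --pt "30.9 10.4 3.6 -3.5 0 0" --pt "30.9 10.2 4.3 -3.5 0 0" --pt "30.9 9.9 4.9 -3.5 0 0"

```text
clock: 18.9
position: [0.4995, -0.2419, 0.2508]
tool_rot: [3.002, 0.008, -1.408]
force: [0.5, -0.3, -2.2]
grip_width: 0.0453
```

```bash
python3 -c "
from h import *
plan([.487,-.3075,.20],RU,smax=30)"
```

```text
t 18.9 F [ 0.5 -0.3 -2.2] w 0.0453 dist [-12.5 -65.6 -50.8] rot [-6.3  0.3  0.9] rows 3 q [-0.25  0.63  0.87  1.72 -0.42  1.14 -0.65]
[[21.1, 5.3, 17.7, -2.1, 0.1, 0.3], [21.0, 4.5, 17.9, -2.1, 0.1, 0.3], [21.0, 3.7, 18.1, -2.1, 0.1, 0.3]]
```

Request:
arm_command --pt "21.1 5.3 12 -2.1 0.1 0.3" --pt "21 4.5 17.9 -2.1 0.1 0.3" --pt "21 3.7 18 -2.1 0.1 0.3" --pt "0 0 0 0 0 0"

```text
clock: 19.3
position: [0.4862, -0.3138, 0.2029]
tool_rot: [2.884, -0.001, -1.426]
force: [0.2, -0.1, -2.4]
grip_width: 0.0453
```

```bash
python3 -c "
from h import *
plan([.487,-.3075,.101],RU,smax=17)"
```

```text
t 19.3 F [ 0.2 -0.1 -2.4] w 0.0453 dist [   0.8    6.3 -101.9] rot [ 0.4 -0.  -0.2] rows 7 q [-0.11  0.77  0.85  1.64 -0.41  1.17 -0.59]
[[-0.9, -3.9, 14.0, 0.1, -0.0, -0.0], [-0.9, -3.9, 14.0, 0.1, -0.0, -0.0], [-0.9, -3.9, 14.0, 0.1, -0.0, -0.0], [-0.9, -3.9, 14.0, 0.1, -0.0, -0.0], [-0.9, -3.9, 14.0, 0.1, -0.0, -0.0], [-0.9, -3.9, 14.0, 0.1, -0.0, -0.0], [-0.9, -3.8, 14.0, 0.1, -0.0, -0.0]]
```

Request:
arm_command --pt "-2 -3.9 14 0.1 0 0" --pt "-2 -3.9 14 0.1 0 0" --pt "-0.9 -3.9 14 0 0 0" --pt "-0.9 -3.9 14 0 0 0" --pt "0 -3.9 14 0 0 0" --pt "0 -3.9 14 0 0 0" --pt "0 0 0 0 0 0"

```text
clock: 20.0
position: [0.4882, -0.3041, 0.108]
tool_rot: [2.891, 0.0, -1.423]
force: [-0.1, 0.1, -2.1]
grip_width: 0.0454
```

```bash
python3 -c "
from h import *
plan([.487,-.3075,.0955],RU,smax=5)"
```

```text
t 20.0 F [-0.1  0.1 -2.1] w 0.0454 dist [ -1.2  -3.4 -12.5] rot [ 0.1  0.  -0. ] rows 3 q [-0.08  0.88  0.76  1.71 -0.49  1.   -0.57]
[[1.1, -0.5, 4.2, 0.0, 0.0, -0.0], [1.1, -0.5, 4.2, 0.0, 0.0, -0.0], [1.1, -0.5, 4.2, 0.0, 0.0, -0.0]]
```

Request:
arm_command --pt "1.1 -0.7 4.2 0 0 0" --pt "1.1 -0.8 4 0 0 0" --pt "0.6 -0.8 3.4 0 0 0" --pt "0 0 0 0 0 0"

```text
clock: 20.4
position: [0.4882, -0.3079, 0.096]
tool_rot: [2.892, -0.001, -1.423]
force: [-0.9, 1.7, -2.4]
grip_width: 0.0454
```

Request:
arm_command --pt "0 -0.4 1.6 0 0 0" --pt "0 0 0 0 0 0"

```text
clock: 20.6
position: [0.4884, -0.3082, 0.0947]
tool_rot: [2.892, -0.001, -1.423]
force: [-0.4, -0.7, -2.5]
grip_width: 0.0454
```

Request:
arm_command --pt "0 -0.3 1.2 0 0 0" --pt "0 0 0 0 0 0"

```text
clock: 20.8
position: [0.4889, -0.3083, 0.0946]
tool_rot: [2.893, -0.001, -1.423]
force: [0.4, -0.0, -2.2]
grip_width: 0.0457
```

Request:
arm_command --pt "0 -0.2 1 0 0 0" --pt "0 0 0 0 0 0" --pt "0 0 0 0 0 0" --pt "0 0 0 0 0 0" --pt "0 0 0 0 0 0" --grip 85

```text
clock: 21.3
position: [0.4891, -0.3085, 0.0939]
tool_rot: [2.894, -0.002, -1.423]
force: [0.4, -0.7, -0.4]
grip_width: 0.0724
```

Request:
arm_command --pt "0 2.5 -9.7 0 0 0" --pt "0 5 -19.4 0 0 0" --pt "0 7.5 -29 0 0 0" --pt "0 10 -38 0 0 0" --pt "0 10 -38 0 0 0"

```text
clock: 21.8
position: [0.486, -0.3076, 0.2353]
tool_rot: [2.887, 0.001, -1.424]
force: [-0.1, -0.1, 0.0]
grip_width: 0.0727
```

```bash
python3 -c "
from h import *
plan(gr(1,.10)+[0,0,.01],R3,smax=30)
f,W=grab('side'); c=f['color']; save('s3',cv2.resize(c[120:380,240:480],(554,600)))
P=W.reshape(-1,3); k=(P[:,2]>.06)&(P[:,2]<.115)&(np.hypot(P[:,0]-.489,P[:,1]+.308)<.05); print(cv2.minAreaRect((P[k][:,:2]*1000).astype(np.float32)))"
```

```text
t 21.8 F [-0.1 -0.1  0. ] w 0.0727 dist [ 91.1 203.8 -32.7] rot [31.8  0.1 -0.1] rows 8 q [-0.13  0.73  0.87  1.62 -0.38  1.22 -0.61]
[[-23.5, -15.5, 0.2, 4.0, 0.0, -0.0], [-23.5, -15.5, 1.3, 4.0, 0.0, -0.0], [-23.5, -15.4, 2.4, 4.0, 0.0, -0.0], [-23.5, -15.2, 3.4, 4.0, 0.0, -0.0], [-23.5, -14.9, 4.4, 4.0, 0.0, -0.0], [-23.5, -14.6, 5.5, 4.0, 0.0, -0.0], [-23.5, -14.2, 6.5, 4.0, 0.0, -0.0], [-23.5, -13.7, 7.4, 4.0, 0.0, -0.0]]
((487.92950439453125, -307.8782653808594), (46.93266677856445, 46.69109344482422), 9.597097396850586)
```

View pics/s3.png

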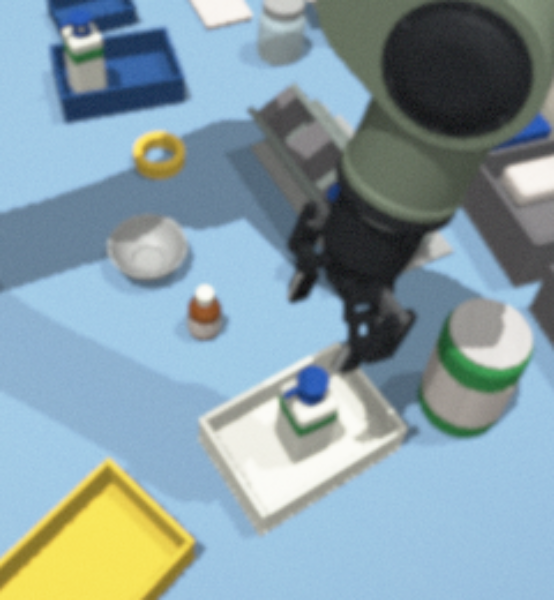

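Bottle 2 stands upright near the middle of the white bin, at crop (308,410), fitted at (.488,-.308). Bottle 3 is still upright in the blue bin and the bystanders haven't moved. Bottle 1 is next.

Request:
arm_command --pt "-23.5 -15.5 0.2 4 0 0" --pt "-23.5 -15.5 1.3 4 0 0" --pt "-23.5 -15.4 2.4 4 0 0" --pt "-23.5 -15.2 3.4 4 0 0" --pt "-23.5 -14.9 4.4 4 0 0" --pt "-23.5 -14.6 5.5 4 0 0" --pt "-20 -10 4 4 0 0" --pt "0 0 0 0 0 0"

```text
clock: 22.65
position: [0.5664, -0.1311, 0.2229]
tool_rot: [-2.875, -0.005, -1.428]
force: [-0.4, 0.3, 0.1]
grip_width: 0.0726
```

```bash
python3 -c "
from h import *
plan(gr(1,.09),R3,smax=20)"
```

```text
t 22.65 F [-0.4  0.3  0.1] w 0.0726 dist [ 15.9  28.  -38.8] rot [ 1.9 -0.3 -0.2] rows 3 q [-0.38  0.48  0.74  1.97 -0.71  0.66 -0.62]
[[-8.6, -2.9, 14.2, 0.6, -0.1, -0.1], [-8.5, -2.8, 14.2, 0.6, -0.1, -0.1], [-8.5, -2.6, 14.3, 0.6, -0.1, -0.1]]
```

Request:
arm_command --pt "-13 -2 8 0.6 -0.1 -0.1" --pt "-12 -2 12 0.6 -0.1 -0.1" --pt "-2 -2.6 14 0.6 -0.1 0" --pt "0 0 0 0 0 0"

```text
clock: 23.05
position: [0.5788, -0.1028, 0.1942]
tool_rot: [-2.841, -0.0, -1.423]
force: [-0.2, -0.2, 0.2]
grip_width: 0.0729
```

```bash
python3 -c "
from h import *
plan(gr(1,.04),R3,smax=20)"
```

```text
t 23.05 F [-0.2 -0.2  0.2] w 0.0729 dist [ 29.3   3.7 -52.7] rot [-0. -0. -0.] rows 4 q [-0.37  0.51  0.66  2.01 -0.81  0.56 -0.58]
[[0.2, -3.2, 14.8, -0.0, -0.0, -0.0], [0.2, -3.2, 14.8, -0.0, -0.0, -0.0], [0.2, -3.2, 14.8, -0.0, -0.0, -0.0], [0.2, -3.2, 14.8, -0.0, -0.0, -0.0]]
```

Request:
arm_command --pt "0.4 -3.4 14.8 0 0 0" --pt "0.4 -3.4 14.8 0 0 0" --pt "0.4 -3.4 14.8 0 0 0" --pt "0.4 -3.4 14.8 0 0 0" --pt "0 0 0 0 0 0"

```text
clock: 23.55
position: [0.6122, -0.1018, 0.1385]
tool_rot: [-2.842, -0.001, -1.424]
force: [0.1, -0.2, -0.2]
grip_width: 0.0723
```

```bash
python3 -c "
from h import *
plan(gr(1,.0),R3,smax=13)"
```

```text
t 23.55 F [ 0.1 -0.2 -0.2] w 0.0723 dist [ 16.6   5.7 -31.1] rot [ 0.  -0.1 -0.1] rows 3 q [-0.28  0.62  0.54  1.96 -0.92  0.49 -0.5 ]
[[-1.1, -2.4, 11.6, 0.0, -0.0, -0.0], [-1.1, -2.4, 11.6, 0.0, -0.0, -0.0], [-1.1, -2.4, 11.6, 0.0, -0.0, -0.0]]
```

Request:
arm_command --pt "-1.2 -2.2 11.4 0 0 0" --pt "-1.2 -2.2 11.4 0 0 0" --pt "-1.2 -2 10.5 0 0 0" --pt "0 0 0 0 0 0"

```text
clock: 23.95
position: [0.6287, -0.0956, 0.1057]
tool_rot: [-2.842, -0.001, -1.424]
force: [-0.7, -0.4, 0.9]
grip_width: 0.0725
```

```bash
python3 -c "
from h import *
plan(gr(1,.0),R3,smax=13)"
```

```text
t 23.95 F [-0.7 -0.4  0.9] w 0.0725 dist [ 0.1 -0.4  1.7] rot [ 0.  -0.1 -0.1] rows 1 q [-0.24  0.69  0.48  1.94 -0.97  0.45 -0.47]
[[0.4, -0.6, -1.6, 0.0, -0.1, -0.1]]
```

Request:
arm_command --pt "0.4 -0.5 -1.5 0 0 0" --pt "0 0 0 0 0 0" --pt "0 0 0 0 0 0" --pt "0 0 0 0 0 0" --pt "0 0 0 0 0 0" --pt "0 0 0 0 0 0" --grip 0

```text
clock: 24.55
position: [0.6284, -0.0961, 0.1083]
tool_rot: [-2.842, -0.0, -1.424]
force: [-0.5, -1.0, -2.5]
grip_width: 0.0458
```

Request:
arm_command --pt "0 4.4 -17.4 0 0 0" --pt "0 4.4 -17.4 0 0 0" --pt "0 4.4 -17.4 0 0 0" --pt "0 4.4 -17.4 0 0 0" --pt "0 4.5 -17.4 0 0 0"

```text
clock: 25.05
position: [0.5798, -0.103, 0.1873]
tool_rot: [-2.843, 0.0, -1.424]
force: [0.6, 0.5, -2.4]
grip_width: 0.0454
```

Request:
arm_command --pt "0 0 -23.5 0 0 0" --pt "0 0 -23.5 0 0 0" --pt "0 0 -23.5 0 0 0" --pt "0 0 -23.5 0 0 0"

```text
clock: 25.45
position: [0.5481, -0.1079, 0.2811]
tool_rot: [-2.845, 0.003, -1.427]
force: [0.9, 0.5, -2.8]
grip_width: 0.0454
```

```bash
python3 -c "
from h import *
plan([.483,.307,.25],RU,smax=35)"
```

```text
t 25.45 F [ 0.9  0.5 -2.8] w 0.0454 dist [-65.1 414.9 -31.1] rot [-31.3   0.2  -0.2] rows 13 q [-0.53  0.36  0.85  1.99 -0.6   0.72 -0.75]
[[-32.3, 1.1, 2.3, -2.4, 0.0, -0.0], [-32.3, 1.0, 2.3, -2.4, 0.0, -0.0], [-32.3, 0.9, 2.3, -2.4, 0.0, -0.0], [-32.3, 0.8, 2.4, -2.4, 0.0, -0.0], [-32.3, 0.6, 2.4, -2.4, 0.0, -0.0], [-32.3, 0.5, 2.4, -2.4, 0.0, -0.0], [-32.3, 0.4, 2.4, -2.4, 0.0, -0.0], [-32.3, 0.3, 2.4, -2.4, 0.0, -0.0]]
[[-32.3, 0.2, 2.4, -2.4, 0.0, -0.0], [-32.3, 0.1, 2.4, -2.4, 0.0, -0.0], [-32.3, -0.0, 2.4, -2.4, 0.0, -0.0], [-32.3, -0.1, 2.4, -2.4, 0.0, -0.0], [-32.3, -0.3, 2.4, -2.4, 0.0, -0.0]]
```

Request:
arm_command --pt "-32.3 1.1 2.3 -2.4 0 0" --pt "-32.3 1 2.3 -2.4 0 0" --pt "-32.3 0.9 2.3 -2.4 0 0" --pt "-32.3 0.8 2.4 -2.4 0 0" --pt "-32.3 0.6 2.4 -2.4 0 0" --pt "-32.3 0.5 2.4 -2.4 0 0" --pt "-32.3 0.4 2.4 -2.4 0 0" --pt "-32.3 0.3 2.4 -2.4 0 0"

```text
clock: 26.25
position: [0.5043, 0.1498, 0.2705]
tool_rot: [3.1, 0.005, -1.44]
force: [0.8, 0.6, -3.1]
grip_width: 0.0455
```

```bash
python3 -c "
from h import *
plan([.483,.307,.22],RU,smax=30)"
```

```text
t 26.25 F [ 0.8  0.6 -3.1] w 0.0455 dist [-21.3 157.2 -50.5] rot [-11.9   0.5  -0.9] rows 6 q [-1.04  0.51  0.93  1.83 -0.47  1.08 -1.36]
[[-26.4, -0.3, 8.6, -2.0, 0.1, -0.2], [-26.4, -0.6, 8.5, -2.0, 0.1, -0.2], [-26.4, -1.0, 8.4, -2.0, 0.1, -0.2], [-26.4, -1.4, 8.4, -2.0, 0.1, -0.2], [-26.4, -1.7, 8.3, -2.0, 0.1, -0.2], [-26.4, -2.1, 8.2, -2.0, 0.1, -0.2]]
```

Request:
arm_command --pt "-26.4 -0.3 5 -2 0.1 -0.2" --pt "-26.4 -0.6 8 -2 0.1 -0.2" --pt "-26.4 -1 8.4 -2 0.1 -0.2" --pt "-26.4 -1.4 8.4 -2 0.1 -0.2" --pt "-26.4 -1.7 8.3 -2 0.1 -0.2" --pt "-22 -1.5 6 -2 0.1 -0.2" --pt "0 0 0 0 0 0"

```text
clock: 26.95
position: [0.4787, 0.312, 0.2273]
tool_rot: [2.881, -0.001, -1.413]
force: [-0.1, -0.5, -3.1]
grip_width: 0.0452
```

```bash
python3 -c "
from h import *
plan([.483,.307,.115],RU,smax=17)"
```

```text
t 26.95 F [-0.1 -0.5 -3.1] w 0.0452 dist [   4.3   -5.  -112.3] rot [ 0.6 -0.2  0.5] rows 7 q [-1.1   0.73  0.8   1.6  -0.57  1.32 -1.55]
[[0.8, -4.6, 15.4, 0.1, -0.0, 0.1], [0.8, -4.6, 15.4, 0.1, -0.0, 0.1], [0.8, -4.6, 15.4, 0.1, -0.0, 0.1], [0.8, -4.5, 15.4, 0.1, -0.0, 0.1], [0.8, -4.5, 15.4, 0.1, -0.0, 0.1], [0.8, -4.5, 15.4, 0.1, -0.0, 0.1], [0.8, -4.5, 15.4, 0.1, -0.0, 0.1]]
```

Request:
arm_command --pt "2 -4.6 15.4 0.2 0 0.2" --pt "1.5 -4.5 15.4 0.1 0 0.1" --pt "0.5 -4.3 15.4 0.1 0 0.1" --pt "0.5 -4.2 15.4 0 0 0" --pt "0.5 -4.2 15.4 0 0 0" --pt "0.5 -4.2 15.4 0 0 0" --pt "0 0 0 0 0 0"

```text
clock: 27.65
position: [0.4818, 0.3037, 0.1277]
tool_rot: [2.891, -0.004, -1.422]
force: [-0.1, -0.6, -2.4]
grip_width: 0.0457
```

```bash
python3 -c "
from h import *
plan([.483,.307,.096],RU,smax=9)"
```

```text
t 27.65 F [-0.1 -0.6 -2.4] w 0.0457 dist [  1.2   3.3 -31.7] rot [ 0.  -0.3 -0. ] rows 4 q [-1.05  0.84  0.73  1.68 -0.66  1.14 -1.48]
[[-0.8, -2.4, 7.6, 0.0, -0.1, -0.0], [-0.8, -2.4, 7.6, 0.0, -0.1, -0.0], [-0.8, -2.4, 7.6, 0.0, -0.1, -0.0], [-0.8, -2.4, 7.6, 0.0, -0.1, -0.0]]
```

Request:
arm_command --pt "-0.8 -2.2 7.8 0 -0.1 0" --pt "-0.8 -2.2 7.8 0 -0.1 0" --pt "-0.8 -2.2 7.8 0 -0.1 0" --pt "-0.8 -2 7 0 0 0" --pt "0 0 0 0 0 0"

```text
clock: 28.15
position: [0.4832, 0.3076, 0.0945]
tool_rot: [2.893, 0.002, -1.423]
force: [-0.1, -0.6, -2.7]
grip_width: 0.0454
```

Request:
arm_command --pt "0 -0.4 1.5 0 0 0" --pt "0 0 0 0 0 0"

```text
clock: 28.35
position: [0.484, 0.308, 0.0945]
tool_rot: [2.894, 0.003, -1.423]
force: [-0.2, -0.3, -2.8]
grip_width: 0.0455
```

Request:
arm_command --pt "0 -0.3 1.2 0 0 0" --pt "0 0 0 0 0 0"

```text
clock: 28.55
position: [0.4846, 0.3082, 0.0944]
tool_rot: [2.896, 0.004, -1.423]
force: [1.0, 0.3, -2.9]
grip_width: 0.0454
```

Height stalled at .0944, so the bottle is on the floor. Releasing and rising.

Request:
arm_command --pt "0 0 0 0 0 0" --pt "0 0 0 0 0 0" --pt "0 0 0 0 0 0" --pt "0 0 0 0 0 0" --pt "0 0 0 0 0 0" --grip 85

```text
clock: 29.05
position: [0.4847, 0.3084, 0.094]
tool_rot: [2.896, 0.005, -1.423]
force: [-0.2, 1.0, 0.3]
grip_width: 0.0729
```

Request:
arm_command --pt "0 2.5 -9.7 0 0 0" --pt "0 5 -19.4 0 0 0" --pt "0 7.5 -29 0 0 0" --pt "0 10 -38 0 0 0" --pt "0 10 -38 0 0 0" --pt "0 10 -38 0 0 0" --pt "0 0 0 0 0 0"

```text
clock: 29.75
position: [0.4828, 0.3059, 0.2821]
tool_rot: [2.896, 0.003, -1.425]
force: [-0.4, -1.4, 0.1]
grip_width: 0.0725
```

```bash
cat > chk.py <<'E'
from h import *
s=bot.observe(); print(s['clock'],s['position'],s['force'])
fs,Ws=grab('scene'); fd,Wd=grab('side')
Z={'scene':Ws,'side':Wd}
for nm,(x,y) in {'b3':(.390,.313),'b1':(.484,.308),'b2':(.488,-.308)}.items():
  for n,W in Z.items():
    P=W.reshape(-1,3); d=np.hypot(P[:,0]-x,P[:,1]-y)
    lo=P[(P[:,2]>.06)&(P[:,2]<.108)&(d<.045)]; hi=P[(P[:,2]>.12)&(P[:,2]<.16)&(d<.05)]
    if len(lo)<30: print(nm,n,len(lo)); continue
    c,sz,a=cv2.minAreaRect((lo[:,:2]*1000).astype(np.float32))
    bc=np.array([.4327,.3093]) if nm!='b2' else np.array([.4873,-.3075]); yw=np.radians(-2 if nm!='b2' else 14.2)
    q=(np.array(c)/1000-bc)@np.array([[np.cos(yw),-np.sin(yw)],[np.sin(yw),np.cos(yw)]])
    print(nm,n,len(lo),'centre',np.round(c,1),'size',np.round(sz,1),'in bin',q.round(3),'headtop',np.round(np.percentile(hi[:,2],95),3) if len(hi) else None)
D={n:pickle.load(open(n+'.pkl','rb'))[1] for n in Z}
for nm,(x0,y0,x1,y1) in {'dish':(300,158,340,192),'tape':(342,200,375,230),'amber':(272,150,292,180),'swabs':(355,280,386,300),'wipes':(152,148,190,208),'notepad':(410,308,465,352)}.items():
    f=lambda W:np.nanmedian(W[y0:y1,x0:x1][W[y0:y1,x0:x1][...,2]>.008],0)
    print(nm,'moved mm',np.round((f(Ws)-f(D['scene']))*1000,1))
save('s4',np.hstack([cv2.resize(fs['color'][110:310,140:500],(432,240)),cv2.resize(fd['color'][90:370,230:500],(231,240))]))
E
python3 chk.py
```

```text
29.75 [0.4827649  0.30592151 0.28210171] [-0.3696363  -1.37073682  0.11572192]
b3 scene 263 centre [391.4 314.3] size [49.7 46.2] in bin [-0.041  0.004] headtop 0.142
b3 side 196 centre [386.9 310. ] size [47.6 48.5] in bin [-0.046 -0.001] headtop 0.141
b1 scene 289 centre [488.9 310. ] size [47.5 46.8] in bin [0.056 0.003] headtop 0.142
b1 side 202 centre [482.9 306.2] size [46.3 48.6] in bin [ 0.05  -0.001] headtop 0.142
b2 scene 279 centre [ 493.1 -304.8] size [50.5 49. ] in bin [0.006 0.001] headtop 0.141
b2 side 282 centre [ 488.4 -308. ] size [47.7 46.3] in bin [ 0.001 -0.001] headtop 0.141
dish moved mm [-0.7 -0.5  0.5]
tape moved mm [-0.9  0.6  0.2]
amber moved mm [-0.6  0.2 -0.1]
swabs moved mm [-0.2 -0.2 -0. ]
wipes moved mm [ 0.1 -0.3 -0.6]
notepad moved mm [-0.4 -0.1 -0.1]
```

View pics/s4.png

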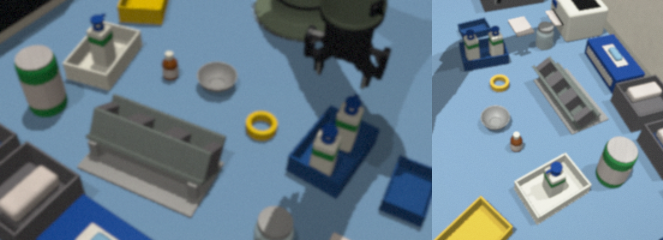

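Both final views show two upright bottles in the large blue bin, at (325,148) and (348,123). One stands upright in the white bin at (99,40), the rack is empty and the gripper is clear. Handing in.

```bash
python3 -c "
from h import *
print(bot.job_done())"
```

```text
the job is handed in; nothing more can be done
None
```

All three bottles are sorted and released, and the job is handed in; it reported no verdict. I pressed each pump head along its axis:

| Bottle | Force | Depth pressed | Result | Bin |
|---|---|---|---|---|
| 1 | 13.0 N | 7.6 mm | strong | blue (the larger one) |
| 2 | 2.3 N | 7.3 mm | weak | white |
| 3 | 12.0 N | 6.4 mm | strong | blue (the larger one) |

**Bottles:** The last camera checks put them at about x = -44 mm, +53 mm (blue) and +3 mm (white) from the bin centres along the long side, all within 4 mm of the centre line. Head tops are at 141–142 mm (140 expected), so they stand upright on the bin floors.

**Bystanders:** None moved by more than about 1 mm, and the gripper was clear of everything. The clock read about 30 s of the 72 s allowed.

**Disagreements:** The scene and side cameras differ by 4–6 mm on the bottle centres, well inside the limits. The wrist force did not clearly show contact when the bottles were set down, so I judged that by the height stalling. My first approach, tilted the full 0.55 rad, ran close to two joint limits, so I pressed and gripped at 0.3 rad instead.

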